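Nip up the wheel-head nut with the socket that fits

TASK

The head of the table-top potter's wheel has worked loose: on its keypad press the stop key (solid square) fully down and let it up, then do the same with the shaft-lock key (ring), and keep off the run key (triangle). Then try the sockets from the wooden rack on the hex nut in the middle of the wheel head, standing any that does not fit back over a peg of the rack, and with the one that fits turn the nut clockwise until it is tight. Finish while still gripping that socket, seated fully down and upright on the nut; do not push the other things on the table about.

Things in the scene. Friction and masses are not known exactly. Their poses are not given: they have to be found in the camera images.
- wheel: Table-top potter's wheel, fixed: white housing 175 x 285 mm, 56 mm high; round aluminium head, 170 mm across, top 86 mm above the table, with two pins 8 mm high, 60 mm to either side along y. Origin: on the wheel axis at table level; y points to the keypad end.
- nut_top (a point): Centre of the top face of the upright hex nut in the middle of the head. The nut is 13 mm high (top edge bevelled over 2 mm), on a 48 mm washer: a socket fully down has its underside 13 mm below this point. Too small a socket stops on the top face; too big a one drops over but slips round. A 16 mm stud rises 5 mm above. x is square to a flat and turns with the nut.
- nut (a joint): Turn of the nut in rad, growing clockwise seen from above (tightening). It starts between 0.25 and 0.70, resists with 0.2 N m, stays where it is left, and comes to a firm stop at 1.20, when it is tight.
- key_stop_top (a point): Stop key: black push key, 26 x 26 mm, marked with a raised solid square, in the keypad on top of the housing's left end. Point: middle of its top face, 69 mm above the table. It goes 5 mm straight down against a spring (1 N to start, 4 N at the bottom) and comes back up. The keys stand in a row along the wheel's x, 43 mm apart.
- key_lock_top (a point): Shaft-lock key: black push key, 26 x 26 mm, marked with a raised ring, in the keypad on top of the housing's left end. Point: middle of its top face, 69 mm above the table. It goes 5 mm straight down against a spring (1 N to start, 4 N at the bottom) and comes back up. The keys stand in a row along the wheel's x, 43 mm apart.
- key_run_top (a point): Run key (to be left alone): black push key, 26 x 26 mm, marked with a raised triangle outline, in the keypad on top of the housing's left end. Point: middle of its top face, 69 mm above the table. It goes 5 mm straight down against a spring (1 N to start, 4 N at the bottom) and comes back up. The keys stand in a row along the wheel's x, 43 mm apart.
- key_stop (a joint): Travel of the stop key, m: 0 up, 0.005 fully down.
- key_lock (a joint): Travel of the shaft-lock key, m: 0 up, 0.005 fully down.
- key_run (a joint): Travel of the run key, m: 0 up, 0.005 fully down.
- rack: Wooden rack board, fixed, 62 x 210 mm, 16 mm thick, long side along its y. Three dowel pegs, 11 mm thick with tapered tips, stick up 18 mm from its top on the centre line, at y = -70, 0 and +70 mm; a socket stands over each, its underside on the board. Origin: centre of the underside.
- socket_a: One of three steel sockets standing on the rack, for nuts of 19, 24 and 30 mm; which letter is which is not told. 80 mm tall, 0.13-0.25 kg. Lower 31 mm: hexagonal sleeve, 27, 33 or 38 mm across flats, its opening 1.8 mm wider than the nut, 30 mm deep. From 41 to 78 mm: hexagonal adapter, 22 mm across flats, to grip. Origin: centre of underside, z up; x is square to a flat of all three hexagons.
- socket_b: One of three steel sockets standing on the rack, for nuts of 19, 24 and 30 mm; which letter is which is not told. 80 mm tall, 0.13-0.25 kg. Lower 31 mm: hexagonal sleeve, 27, 33 or 38 mm across flats, its opening 1.8 mm wider than the nut, 30 mm deep. From 41 to 78 mm: hexagonal adapter, 22 mm across flats, to grip. Origin: centre of underside, z up; x is square to a flat of all three hexagons.
- socket_c: One of three steel sockets standing on the rack, for nuts of 19, 24 and 30 mm; which letter is which is not told. 80 mm tall, 0.13-0.25 kg. Lower 31 mm: hexagonal sleeve, 27, 33 or 38 mm across flats, its opening 1.8 mm wider than the nut, 30 mm deep. From 41 to 78 mm: hexagonal adapter, 22 mm across flats, to grip. Origin: centre of underside, z up; x is square to a flat of all three hexagons.
- glaze_tile: Bystander: small fired glaze tile, 34 x 50 x 8 mm. Origin: centre of its underside.
- ring_cutter: Bystander: open tin ring, 70 mm across, 24 mm high. Origin: centre of its underside.
- kidney_rib: Bystander: flat wooden kidney-shaped rib, 62 x 100 x 8 mm. Origin: centre of its underside.
- boxwood_tool: Bystander: slim wooden modelling tool lying along its y, 17 x 192 x 13 mm. Origin: centre of its underside.
- clay_cube: Bystander: rough block of clay, 67 x 72 x 54 mm. Origin: centre of its underside.
- stamp: Bystander: wooden stamp with a knob, 34 x 34 x 58 mm. Origin: centre of its underside.
Things that resemble listed ones, but are neither listed nor needed, are in the scene too. What is shaped like the socket_c but blue or purple is not meant.

How it is judged:
By the outcome, as a careful person would: the job done as asked, in the order asked, and still so for the second after the job is handed in, while the arm keeps its last pose, push and grip.
It also fails if it takes over 72 s, if anything falls off the work surface, if the arm or the gripper's body presses on something with over 40 N, if the wrist force passes 120 N, or if a joint passes its speed limit or range.

ROBOT

A 7-joint arm with a two-finger parallel gripper is mounted at the origin on the work surface; the furniture and walls round the work are solid. World frame = base frame: x ahead of the robot, y to its left, z up, the work surface at z = 0. Lengths are in mm, angles in rad, forces in N, time in s.
With the tool pointing down it reaches from about 400 to 875 mm from the base axis. Payload 4.4 kg.
Tool frame: the origin (TCP) lies at the very end of the fingers, on their centre line; the grasp point (between the pads) lies 19 mm behind it; z points along the fingers, x is the direction in which the jaws open and shut, and the axes are right-handed (so a half turn about z gives the same grasp; the last joint's range is limited). The gripper opens to 85 mm and grips with 20 to 120 N. Pads are 22 mm wide; open, the fingers measure 114 mm over their backs; the gripper's body (76 mm by 85 mm) begins 54 mm behind the grasp point. The pads swing forward as they close: fully open they stand 13 mm farther back than shut.
Start: joints at [1.035, 0.628, 0.038, 1.517, -0.027, 0.996, -0.02], TCP at [294.288, -579.579, 231.313] pointing down, gripper open.
Joint ranges: [-3.06, 3.06], [-0.37, 2.12], [-1.25, 1.32], [0.18, 2.47], [-1.1, 4.24], [0.23, 1.98], [-2.94, 2.94]. Speed limits (rad/s): [2.57, 2.57, 3.14, 3.14, 3.14, 3.14, 3.14].

INTERFACE

Orientations are given as [roll, pitch, yaw] about the fixed x, y, z axes, in that order (R = Rz(yaw) Ry(pitch) Rx(roll)).
In Python, from cell import telemetry, get_image, get_calibration, ctrl gives the robot as it stands. The module is installed in compiled form; this text tells all that it offers.
- The arm moves only by the tool arm_command, never from a script. Its arguments are lists of equal length, an entry for each row: "rot": the turn, a rotation vector about the world's x, y, z in degrees, a list of three; "slide": the shift along the world's x, y, z in mm, a list of three; "gripper": the finger opening in mm, from 0 to 85.4. A call has 1 to 5 rows; each row shifts and turns the pose as measured when the row begins; what a row does not reach is not made up. A row lasts 1/12 s, in which the tool goes at most 41.7 mm and 7.16 degrees, less where a joint would pass 70% of its speed; a pose out of reach is approached as far as the arm can. A call with a gripper value outside its range is refused whole. The fingers move at their own pace and stop on an object; the grip force is fixed at half the most. Time passes only in rows, so rows that do not move let the fingers close. It gives the time, the measured TCP pose, the force and the opening at its end, in the units of the state.
- telemetry.read_state(): the state, without advancing time (a new reading comes with each control period).
- get_image(name): name is "scene" or "side" or "wrist"; returns (picture, depth): 480x640x3 uint8, red, green, blue; 480x640 float32, mm along the optical axis (not along the pixel's ray), 0 where there is no reading.
- get_calibration(name): a dict with "fx", "fy", "cx", "cy" (pixels), "xyz" and "attitude" of the camera in the world. Camera axes: x right, y up, looking along -z (the intrinsics and any distortion apply to the point x, -y, -z); pixel columns grow to the right and rows downward; lengths in mm; the calibration is good to about 2 mm. A picture is of the moment at which its call begins: read the wrist's pose just before it. get_calibration takes no time and is no camera call; for the wrist camera it gives the pose at the moment of the call.
- ctrl.finish_job(): hands the job in, once; it reports no verdict.
The state is a dict: "clock": time; "qpos": joint angles; "qd": joint speeds; "tau": joint torques, N m; "eef_pos": TCP position; "tool_rot": TCP orientation; "force": force on the tool from outside, world axes, zero at the start; "torque": the same for the moment, N m; "width": finger opening in mm.
Only numpy, scipy, OpenCV 4.12 (cv2) and the standard library are available. Lean on these libraries where they do the work, as an engineer would, in place of code of your own. Each camera call takes 0.05 s, during which the arm holds its last target.

## Working session

There is one attempt and no reset: what is moved stays moved. The work goes in short steps, Python scripts to look and compute and a tool call to move; the robot and the scene stay as the last step left them, time stands still between calls to the robot, and variables do not carry over. Pictures are saved under pics/ and viewed, and the job is handed in when it is done.

Besides the shell and the picture viewer there is one more tool, called after "Request:" as name(argument=value, ...) on one line, values as JSON. arm_command: Moves the arm, as the interface text tells. Its arguments: {"type":"object","properties":{"rot":{"type":"array"},"slide":{"type":"array"},"gripper":{"type":"array"}},"required":["rot","slide","gripper"]}

```bash
mkdir -p pics
cat > h.py <<'E'
import numpy as np, cv2
from cell import telemetry, get_image, get_calibration, ctrl
from scipy.spatial.transform import Rotation as R
def save(n,im): cv2.imwrite('pics/'+n+'.png',cv2.cvtColor(im,cv2.COLOR_RGB2BGR))
def Rm(c): 
    a=np.array(c['attitude'],float)
    return R.from_euler('xyz',a).as_matrix() if a.size==3 else a
def ray(c,u,v):
    d=Rm(c)@np.array([(u-c['cx'])/c['fx'],-(v-c['cy'])/c['fy'],-1.0]); return np.array(c['xyz'],float),d
def onz(c,u,v,z):
    o,d=ray(c,u,v); return o+d*(z-o[2])/d[2]
def pt(c,u,v,dep):
    o,d=ray(c,u,v); return o+d*dep
def cloud(c,dep):
    v,u=np.mgrid[0:480,0:640]
    D=np.stack([(u-c['cx'])/c['fx'],-(v-c['cy'])/c['fy'],-np.ones(u.shape)],-1)
    return np.array(c['xyz'],float)+(D*dep[...,None])@Rm(c).T
def proj(c,P):
    q=Rm(c).T@(np.array(P,float)-np.array(c['xyz'],float)); return c['cx']+c['fx']*q[0]/-q[2], c['cy']-c['fy']*q[1]/-q[2]
E
python3 - <<'E'
from h import *
for n in ['scene','side','wrist']:
    c=get_calibration(n); print(n,c)
    im,d=get_image(n); save(n+'0',im); np.savez('pics/'+n+'0',im=im,d=d)
    import pickle; pickle.dump(c,open('pics/'+n+'0.pkl','wb'))
print(telemetry.read_state())
E
```

```text
scene {'fx': 462.04237184059696, 'fy': 462.04237184059696, 'cx': 323.47753201033476, 'cy': 239.47040263688274, 'xyz': array([-188.057166  ,  581.51833218,  976.72399679]), 'attitude': array([ 0.73837345,  0.00827727, -2.38189897])}
side {'fx': 439.9354905219839, 'fy': 439.9354905219839, 'cx': 317.74775853231455, 'cy': 245.69512843297167, 'xyz': array([   88.39608677, -1039.73111348,   848.92716   ]), 'attitude': array([ 0.94758206,  0.01869764, -0.27363113])}
wrist {'fx': 381.897528135134, 'fy': 381.897528135134, 'cx': 317.59162912093694, 'cy': 237.30140634549673, 'xyz': array([ 360.89604091, -546.39613794,  373.76167919]), 'attitude': array([-0.2956165 ,  0.00210693, -1.10248496])}
{'clock': 0.15, 'qpos': array([ 1.03521633,  0.62915093,  0.03844941,  1.5181397 , -0.02700864,
        0.99630006, -0.01998423]), 'qd': array([-0.00052733, -0.00234303,  0.00146789, -0.00300295, -0.00102273,
        0.00079607,  0.0005758 ]), 'tau': array([ 1.71416938e-03, -5.63799191e+01,  1.22796502e+00, -1.93650019e+01,
        1.11821984e-02,  7.40871968e-03, -4.52869486e-06]), 'eef_pos': array([ 294.0629204 , -579.14224278,  230.58872087]), 'tool_rot': array([ 3.14159111e+00,  1.48033059e-03, -1.10100612e+00]), 'force': array([-0.41315524, -0.21717233,  0.46841231]), 'torque': array([ 0.00526426,  0.02258725, -0.02659454]), 'width': 85.4678879552769}
```

View pics/scene0.png

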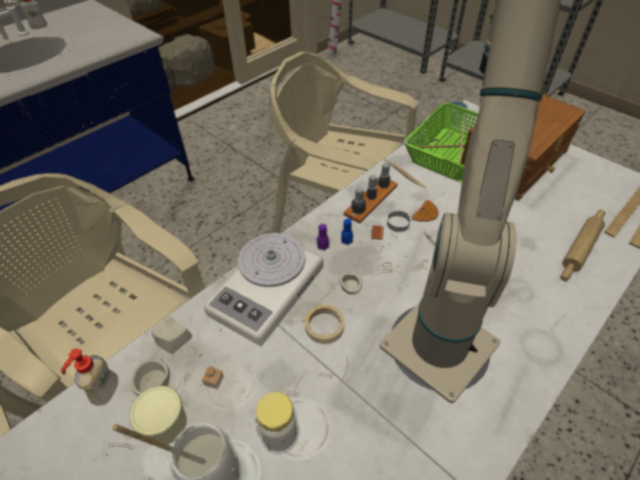

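View pics/side0.png

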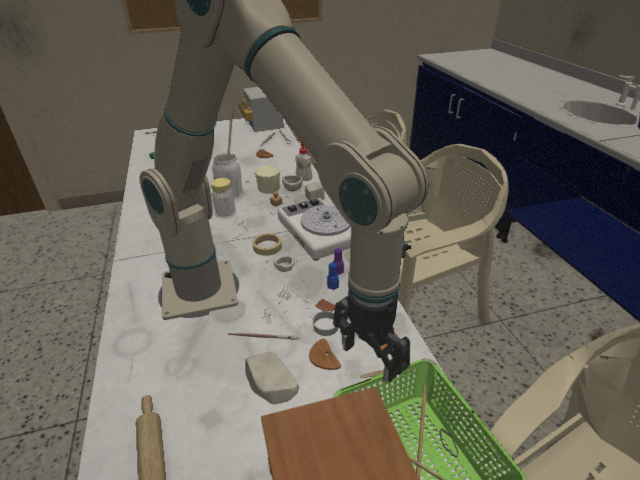

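View pics/wrist0.png

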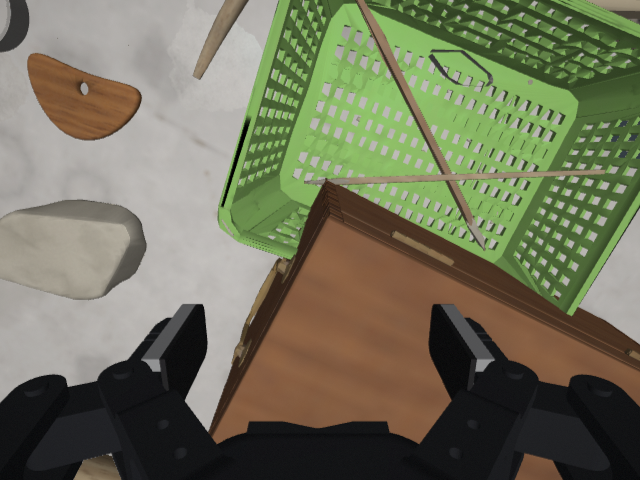

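Run:
```python
from h import *
im=np.load('pics/scene0.npz')['im']
a=cv2.resize(im[150:260,310:450],None,fx=5.4,fy=5.4,interpolation=cv2.INTER_CUBIC); save('crA',a)
a=cv2.resize(im[220:350,195:335],None,fx=4.5,fy=4.5,interpolation=cv2.INTER_CUBIC); save('crB',a)
import pickle
c=pickle.load(open('pics/scene0.pkl','rb')); d=np.load('pics/scene0.npz')['d']
for n,u,v in [('nut',271,256),('stop?',225,299),('mid',240,306),('r',257,314),('s1',359,190),('s2',372,178),('s3',384,168),('purple',323,230)]:
    print(n,pt(c,u,v,d[v,u]))
P=cloud(c,d)
```

```text
nut [422.72542248 138.27044461 101.53281456]
stop? [427.65240065 286.10949168  66.0099002 ]
mid [381.16612801 276.89021136  73.53992907]
r [337.60145109 262.77655474  69.65566396]
s1 [ 426.32301353 -201.77982977   96.54503693]
s2 [ 429.98830367 -263.91041422  100.48128633]
s3 [ 438.34636418 -331.39489719   93.01950808]
purple [404.77913922 -29.95586668  78.70009024]
```

View pics/crA.png

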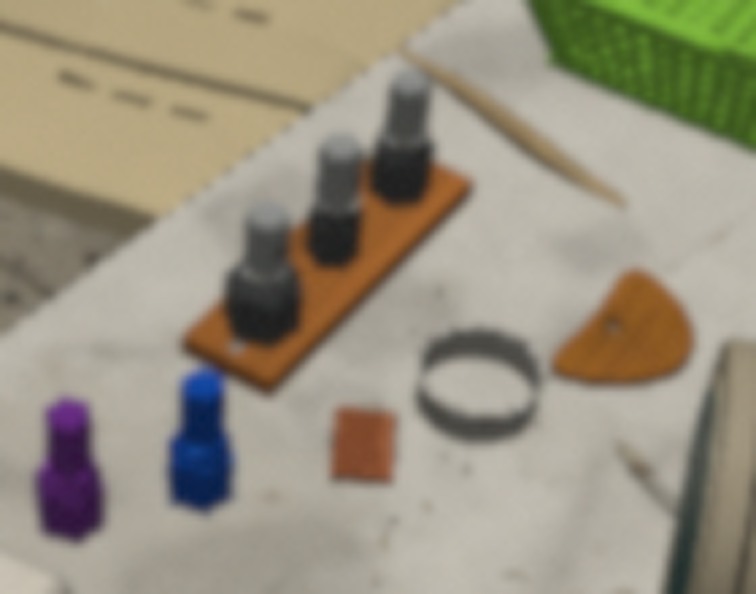

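View pics/crB.png

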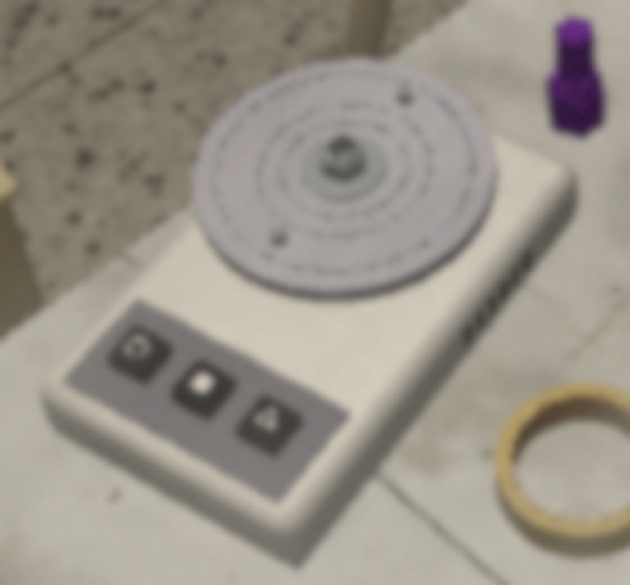

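Request:
arm_command(rot=[[0,0,5],[0,0,5],[0,0,5],[0,0,5],[0,0,5]], slide=[[25,28,14],[25,28,14],[25,28,14],[25,28,14],[25,28,14]], gripper=[85,85,85,85,85])

```text
clock: 0.57
eef_pos: [409.0, -440.7, 296.7]
tool_rot: [3.131, 0.012, -0.668]
force: [1.2, -0.5, -0.1]
width: 85.0
```

Request:
arm_command(rot=[[0,0,5],[0,0,5],[0,0,5],[0,0,0],[0,0,0]], slide=[[15,32,10],[15,32,10],[15,32,10],[0,0,0],[0,0,0]], gripper=[85,85,85,85,85])

```text
clock: 0.98
eef_pos: [464.4, -330.0, 330.8]
tool_rot: [3.137, 0.005, -0.373]
force: [-1.1, -0.7, 0.5]
width: 85.0
```

```bash
cat >> h.py <<'E'
import pickle
def grab(n,name):
    c=get_calibration(n); im,d=get_image(n); save(name,im); np.savez('pics/'+name,im=im,d=d); pickle.dump(c,open('pics/'+name+'.pkl','wb')); return c,im,d
def load(name):
    z=np.load('pics/'+name+'.npz'); return pickle.load(open('pics/'+name+'.pkl','rb')),z['im'],z['d']
def st():
    s=telemetry.read_state(); print({k:np.round(s[k],3) for k in ['clock','qpos','eef_pos','tool_rot','force','torque','width']})
E
python3 - <<'E'
from h import *
grab('wrist','w1'); st()
E
```

```text
{'clock': np.float64(1.033), 'qpos': array([ 0.685,  0.421, -0.18 ,  1.601,  0.085,  1.13 ,  0.112]), 'eef_pos': array([ 465.139, -329.152,  330.982]), 'tool_rot': array([ 3.139,  0.004, -0.372]), 'force': array([ 1.307,  1.29 , -0.243]), 'torque': array([ 0.09 , -0.07 , -0.012]), 'width': np.float64(85.062)}
```

View pics/w1.png

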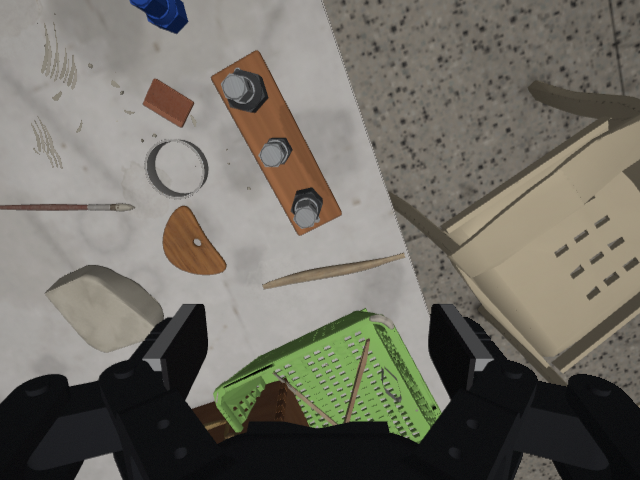

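Request:
arm_command(rot=[[0,0,4],[0,0,4],[0,0,4],[0,0,4],[0,0,4]], slide=[[0,40,0],[0,40,0],[0,40,0],[0,40,0],[0,40,0]], gripper=[85,85,85,85,85])

```text
clock: 1.45
eef_pos: [459.9, -140.2, 327.6]
tool_rot: [3.131, 0.006, -0.041]
force: [0.5, -0.6, 0.4]
width: 85.3
```

Request:
arm_command(rot=[[0,0,0],[0,0,0],[0,0,0],[0,0,0],[0,0,0]], slide=[[-10,40,0],[-10,40,0],[-10,40,0],[-10,40,0],[0,0,0]], gripper=[40,20,0,0,0])

```text
clock: 1.87
eef_pos: [416.3, 27.9, 326.1]
tool_rot: [3.135, 0.008, -0.043]
force: [0.1, -0.2, -0.4]
width: 24.6
```

Request:
arm_command(rot=[[0,0,0],[0,0,0]], slide=[[0,30,0],[0,0,0]], gripper=[0,0])

```text
clock: 2.03
eef_pos: [416.0, 58.4, 325.8]
tool_rot: [3.135, 0.008, -0.045]
force: [-0.1, 0.4, -1.3]
width: 0.4
```

Run:
```python
from h import *
grab('wrist','w2'); st()
```

```text
{'clock': np.float64(2.083), 'qpos': array([ 0.156,  0.205, -0.434,  1.959,  0.11 ,  1.011, -0.378]), 'eef_pos': array([416.161,  54.288, 325.409]), 'tool_rot': array([ 3.131,  0.009, -0.048]), 'force': array([ 0.358, -1.537,  0.142]), 'torque': array([-0.099, -0.001,  0.059]), 'width': np.float64(-0.083)}
```

View pics/w2.png

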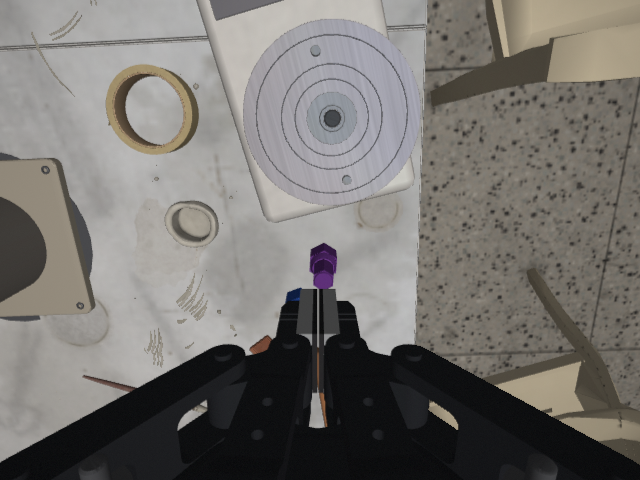

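Request:
arm_command(rot=[[0,0,0],[0,0,0],[0,0,0],[0,0,0]], slide=[[0,35,0],[0,35,0],[0,30,0],[0,0,0]], gripper=[0,0,0,0])

```text
clock: 2.42
eef_pos: [418.5, 148.9, 324.0]
tool_rot: [3.128, 0.011, -0.068]
force: [0.2, 0.6, -0.9]
width: 0.1
```

Run:
```python
from h import *
grab('wrist','w3'); st()
```

```text
{'clock': np.float64(2.467), 'qpos': array([-0.026,  0.255, -0.479,  1.905,  0.146,  1.034, -0.639]), 'eef_pos': array([418.682, 145.47 , 323.668]), 'tool_rot': array([ 3.124,  0.011, -0.071]), 'force': array([ 0.157, -1.218, -1.357]), 'torque': array([-0.031, -0.015, -0.073]), 'width': np.float64(-0.304)}
```

View pics/w3.png

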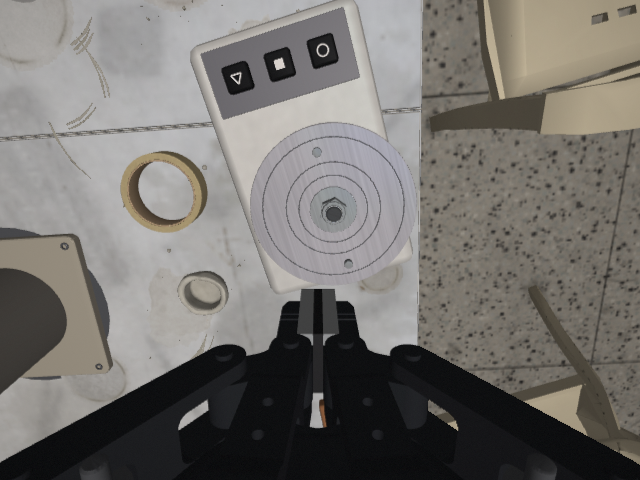

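Run:
```python
from h import *
c,im,d=load('w3')
K={n:onz(c,u,v,69) for n,u,v in [('stop',280,64),('lock',322.5,50),('run',237.5,77.5)]}
print(K, np.linalg.norm(K['stop']-K['lock']),np.linalg.norm(K['stop']-K['run']))
for n,u,v in [('stop',280,64),('lock',322,50)]: print(pt(c,u,v,d[v,u]))
for u,v in [(334,214),(345,205),(320,205),(350,220),(290,180)]: print((u,v),pt(c,u,v,d[v,u]))
for u,v in [(334,214)]: print(onz(c,u,v,105))
print('pins',onz(c,317,152,94),onz(c,348.5,263.5,94))
save('nut3',cv2.resize(im[175:255,290:380],None,fx=8,fy=7.4,interpolation=cv2.INTER_CUBIC))
c,im,d=load('w2'); print(onz(c,332,118,105)); print('pins',onz(c,315,50.5,94),onz(c,347,180,94))
save('nut2',cv2.resize(im[80:160,290:380],None,fx=7,fy=7,interpolation=cv2.INTER_CUBIC))
```

```text
{'stop': array([388.94763176, 273.39636318,  69.        ]), 'lock': array([430.21050713, 282.6192234 ,  69.        ]), 'run': array([346.80075006, 264.40654079,  69.        ])} 42.281036338282036 43.094971212221104
[389.08572055 273.21116254  70.49598055]
[429.7368081  282.61124391  69.28205396]
(334, 214) [431.42277803 132.4914461  107.27098671]
(345, 205) [443.01416051 137.92159367  95.45464511]
(320, 205) [418.15541663 138.2179383   89.46135414]
(350, 220) [447.6348419  120.55856725  89.47098014]
(290, 180) [390.01909251 165.04303961  86.9615433 ]
[431.45950619 131.91118184 105.        ]
pins [418.88277996 191.08126869  94.        ] [443.74963726  74.87601557  94.        ]
[431.1835661  132.51865737 105.        ]
pins [418.38303635 190.6076289   94.        ] [444.14216189  73.80616347  94.        ]
```

View pics/nut3.png

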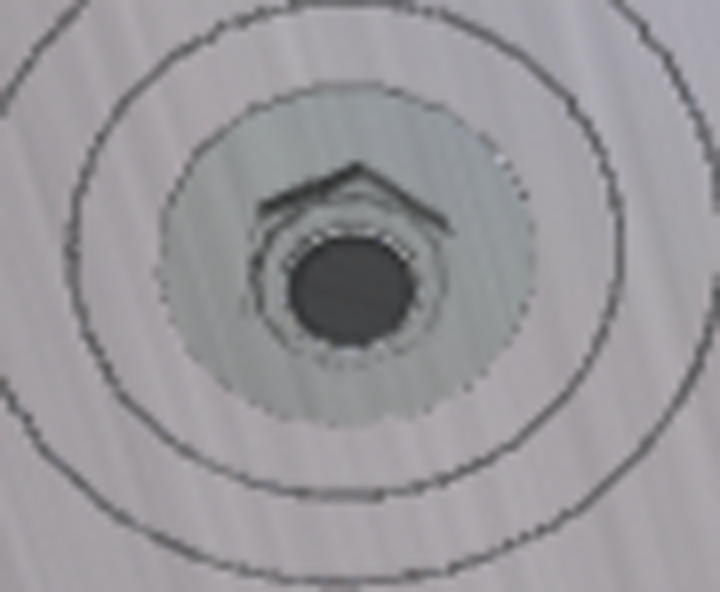

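View pics/nut2.png

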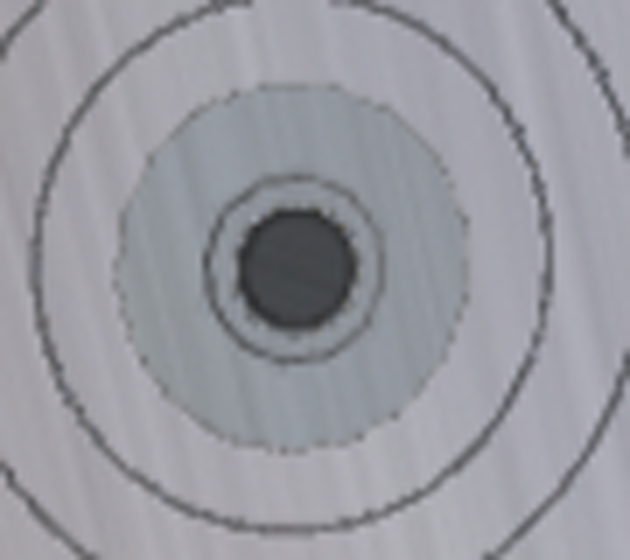

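Request:
arm_command(rot=[[1,-0.6,0],[0,0,0],[0,0,0],[0,0,0],[0,0,0]], slide=[[-7,32,-20],[-7,32,-20],[-7,32,-20],[-7,32,-20],[0,0,-30]], gripper=[0,0,0,0,0])

```text
clock: 2.88
eef_pos: [400.4, 266.9, 213.4]
tool_rot: [-3.139, -0.011, -0.097]
force: [1.5, 1.2, 0.4]
width: -0.3
```

Request:
arm_command(rot=[[0,0,0],[0,0,0],[0,0,0],[0,0,0],[0,0,0]], slide=[[0,0,-35],[0,0,-35],[0,0,-25],[0,0,0],[0,0,0]], gripper=[0,0,0,0,0])

```text
clock: 3.3
eef_pos: [403.0, 255.3, 108.7]
tool_rot: [3.132, -0.006, -0.108]
force: [0.5, -0.0, 0.6]
width: -0.4
```

Request:
arm_command(rot=[[0.5,0.3,0],[0,0,0],[0,0,0]], slide=[[-14,18,-20],[0,0,0],[0,0,0]], gripper=[0,0,0])

```text
clock: 3.55
eef_pos: [393.8, 270.3, 91.1]
tool_rot: [3.14, -0.005, -0.116]
force: [0.1, -1.0, 0.4]
width: -0.2
```

Run:
```python
from h import *
grab('wrist','w4'); st()
```

```text
{'clock': np.float64(3.6), 'qpos': array([-0.447,  0.634, -0.317,  2.109,  0.441,  0.459, -1.221]), 'eef_pos': array([393.574, 270.764,  91.28 ]), 'tool_rot': array([ 3.141, -0.005, -0.116]), 'force': array([-0.885,  0.545,  0.674]), 'torque': array([0.063, 0.043, 0.015]), 'width': np.float64(0.161)}
```

View pics/w4.png

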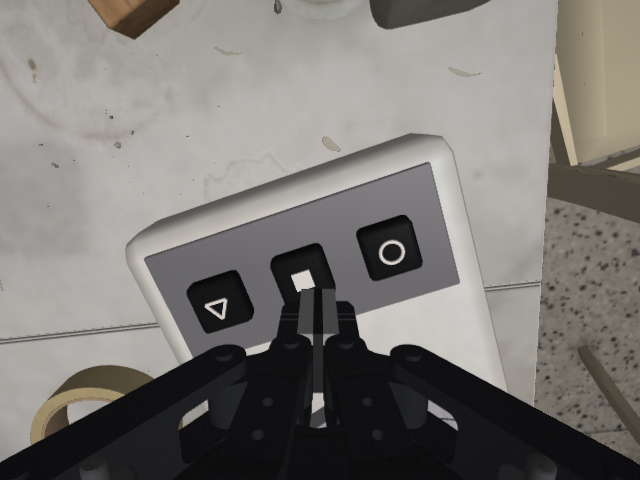

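Run:
```python
from h import *
c,im,d=load('w4')
for u,v in [(302,280),(391,252),(217,309)]: print(onz(c,u,v,69))
```

```text
[387.37099925 273.4868179   69.        ]
[429.67886861 282.3866641   69.        ]
[344.97012446 263.43634766  69.        ]
```

Stop key at about (388, 273.5). Shift and press.

Request:
arm_command(rot=[[0,0.3,0],[0,0,0],[0,0,0],[0,0,0]], slide=[[-6,3,-8],[0,0,0],[0,0,-8],[0,0,-5]], gripper=[0,0,0,0])

```text
clock: 3.93
eef_pos: [391.3, 273.8, 73.2]
tool_rot: [-3.138, -0.007, -0.12]
force: [-1.3, -0.8, -0.5]
width: 0.3
```

Run:
```python
from h import *
st()
```

```text
{'clock': np.float64(3.933), 'qpos': array([-0.477,  0.665, -0.285,  2.123,  0.462,  0.405, -1.252]), 'eef_pos': array([391.285, 273.834,  73.244]), 'tool_rot': array([-3.138, -0.007, -0.12 ]), 'force': array([-1.336, -0.819, -0.547]), 'torque': array([-0.016,  0.06 ,  0.008]), 'width': np.float64(0.304)}
```

Request:
arm_command(rot=[[0,0,0],[0,0,0],[0,0,0]], slide=[[-3,0,-5],[0,0,-4],[0,0,-2]], gripper=[0,0,0])

```text
clock: 4.18
eef_pos: [388.7, 273.8, 62.6]
tool_rot: [-3.138, -0.009, -0.121]
force: [-5.4, -4.4, 51.0]
width: 0.2
```

Request:
arm_command(rot=[[0,0,0],[0,0,0],[0,0,0]], slide=[[0,0,8],[0,0,12],[0,0,0]], gripper=[0,0,0])

```text
clock: 4.43
eef_pos: [388.5, 274.2, 83.1]
tool_rot: [-3.138, -0.01, -0.119]
force: [0.4, 0.3, -0.0]
width: 0.1
```

Request:
arm_command(rot=[[0,0,0],[0,0,0],[0,0,0],[0,0,0]], slide=[[20,5,0],[20,5,0],[0,0,0],[0,0,0]], gripper=[0,0,0,0])

```text
clock: 4.77
eef_pos: [428.1, 283.6, 81.2]
tool_rot: [-3.141, -0.008, -0.117]
force: [0.3, 0.0, -0.6]
width: -0.2
```

Request:
arm_command(rot=[[0,0,0],[0,0,0],[0,0,0],[0,0,0],[0,0,0]], slide=[[2,-1,-6],[0,0,-5],[0,0,-3],[0,0,-2],[0,0,-1]], gripper=[0,0,0,0,0])

```text
clock: 5.18
eef_pos: [429.2, 282.2, 63.1]
tool_rot: [3.141, -0.009, -0.116]
force: [-3.5, -3.1, 27.5]
width: 0.5
```

Request:
arm_command(rot=[[0,0,0],[0,0,0],[0,0,0],[0,0,0],[0,0,0]], slide=[[0,0,10],[0,0,30],[0,-5,35],[0,-35,30],[0,-40,20]], gripper=[0,0,0,0,0])

```text
clock: 5.6
eef_pos: [423.0, 211.1, 185.5]
tool_rot: [3.141, -0.001, -0.099]
force: [1.7, -1.1, 1.1]
width: 0.3
```

Request:
arm_command(rot=[[0,0,0],[0,0,0],[0,0,0],[0,0,0],[0,0,0]], slide=[[0,-40,5],[0,-40,0],[0,-30,0],[0,0,0],[0,0,0]], gripper=[40,80,80,80,80])

```text
clock: 6.02
eef_pos: [420.1, 89.4, 194.1]
tool_rot: [3.137, -0.005, -0.105]
force: [0.2, 1.4, -0.6]
width: 60.6
```

Run:
```python
from h import *
st()
c,im,d=grab('wrist','w5')
u,v=proj(c,[431.3,132.4,102]); print(u,v); u,v=int(u),int(v)
v0=max(0,v-60);u0=u-80
print(u0,v0)
save('nut5',cv2.resize(im[v0:v0+120,u0:u0+160],None,fx=5,fy=5,interpolation=cv2.INTER_CUBIC))
s,im2,_=grab('scene','s5')
save('sk5',cv2.resize(im2[220:350,195:335],None,fx=4,fy=4,interpolation=cv2.INTER_CUBIC))
```

```text
{'clock': np.float64(6.017), 'qpos': array([ 0.073,  0.409, -0.476,  2.137,  0.314,  0.659, -0.725]), 'eef_pos': array([420.129,  89.429, 194.093]), 'tool_rot': array([ 3.137, -0.005, -0.105]), 'force': array([ 0.206,  1.447, -0.617]), 'torque': array([0.054, 0.023, 0.023]), 'width': np.float64(60.555)}
326.8296198665079 171.09549271637954
246 111
```

View pics/nut5.png

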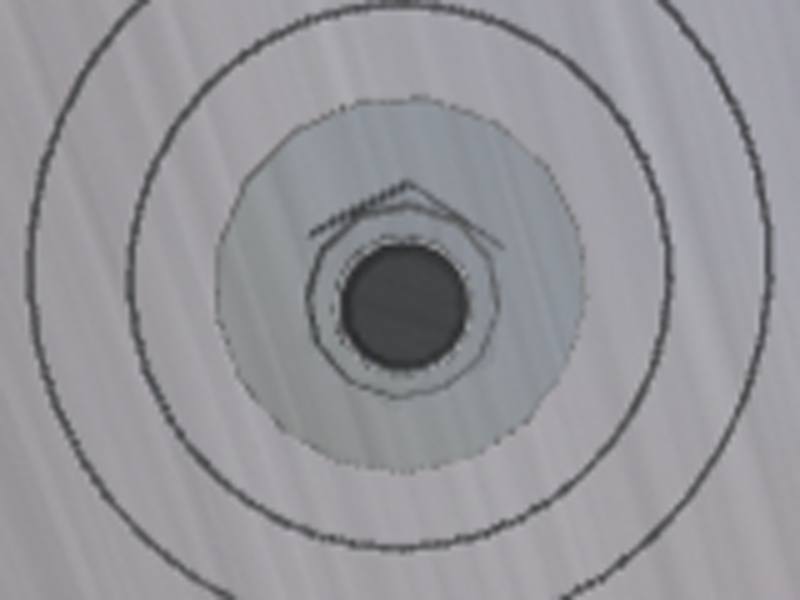

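View pics/w5.png

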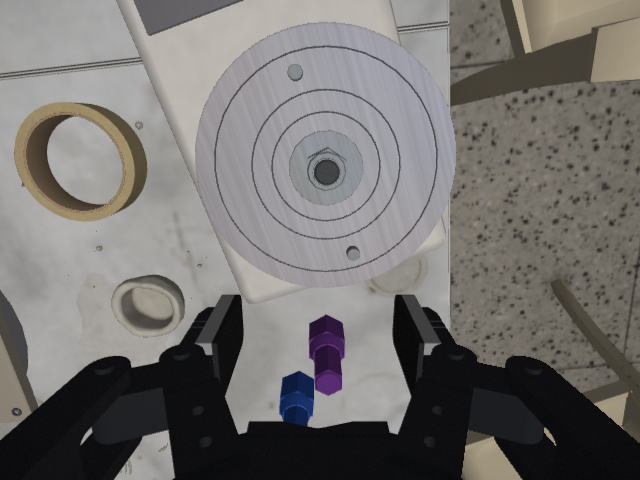

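Run:
```python
from h import *
for name,pts,off,sc in [('w5',[(312,233),(405,183),(503,247)],(246,111),(5,5)),('w3',[(257,213),(357,165),(452,233)],(290,175),(8,7.4))]:
  c,im,d=load(name)
  for z in (89,100):
    P=[onz(c,off[0]+u/sc[0],off[1]+v/sc[1],z)[:2] for u,v in pts]
    e1=P[1]-P[0]; e2=P[2]-P[1]
    print(name,z,np.linalg.norm(e1),np.linalg.norm(e2),np.degrees(np.arctan2(e1[1],e1[0])),np.degrees(np.arctan2(e2[1],e2[0])),'apex',np.degrees(np.arctan2(P[1][1]-132.3,P[1][0]-431.3)),P[1])
  for u,v in [(326,172)]: print(onz(c,u,v,107), d[150:200:5,300:350:5].round() if name=='w5' else '')
c,im,d=load('w5'); P=cloud(c,d)
print('z map',P[150:196:5,300:350:5,2].round(1))
```

```text
w5 89 13.371530991419254 14.933086592645516 21.63431143786176 -38.522398371565046 apex 82.27779204847289 [433.07584877 145.39622862]
w5 100 12.778482561851721 14.270780716224339 21.63431143786183 -38.522398371565295 apex 83.67568556299358 [432.84006341 146.19565321]
[430.67704933 132.57772155 107.        ] [[243. 241. 242. 242. 243. 231. 231. 243. 242. 241.]
 [242. 242. 241. 232. 230. 230. 229. 230. 243. 243.]
 [243. 244. 232. 231. 229. 227. 227. 231. 231. 232.]
 [245. 245. 232. 228. 226. 227. 227. 227. 231. 234.]
 [246. 246. 233. 228. 228. 229. 229. 227. 231. 234.]
 [247. 246. 233. 229. 227. 229. 227. 229.   0. 236.]
 [247. 248. 234. 231. 230. 230. 230. 230. 234. 248.]
 [249. 249. 249. 236. 236. 233. 231. 236. 238. 248.]
 [250. 249. 249. 249. 237. 237. 239. 250. 250. 249.]
 [253. 250. 251. 251. 251. 252. 249. 250. 251. 250.]]
w3 89 14.182402971533836 15.341396071202327 24.088155318702803 -41.79451465708422 apex 80.98102916288305 [433.31714073 145.00849027]
w3 100 13.768873968151471 14.894073269801789 24.088155318702764 -41.79451465708419 apex 83.1931200647909 [433.09262051 147.31802882]
[426.24169856 173.35640076 107.        ] 
z map [[ 88.9  90.2  89.1  89.1  88.8 100.5 100.4  88.2  89.1  90.2]
 [ 89.9  90.   91.6 101.  103.  102.8 103.3 102.9  89.9  89.1]
 [ 90.   89.1 101.6 102.4 104.7 106.5 106.3 102.2 102.9 101.5]
 [ 88.9  89.6 102.8 106.5 108.5 107.7 107.8 107.2 103.5 100.5]
 [ 89.5  89.2 102.1 107.7 107.1 106.1 106.6 108.3 104.6 101.2]
 [ 89.5  89.7 102.8 107.4 109.  107.6 109.3 107.3 337.  100.2]
 [ 90.   89.4 103.3 105.7 106.7 107.5 106.9 107.1 103.4  89.2]
 [ 89.5  89.4  89.1 102.5 101.7 105.3 106.7 101.6 100.5  89.8]
 [ 88.9  89.9  90.5  90.3 101.7 102.2  99.5  88.7  88.8  90. ]
 [ 87.2  90.3  89.   88.9  89.4  88.5  91.2  89.6  89.6  89.8]]
```

View pics/sk5.png

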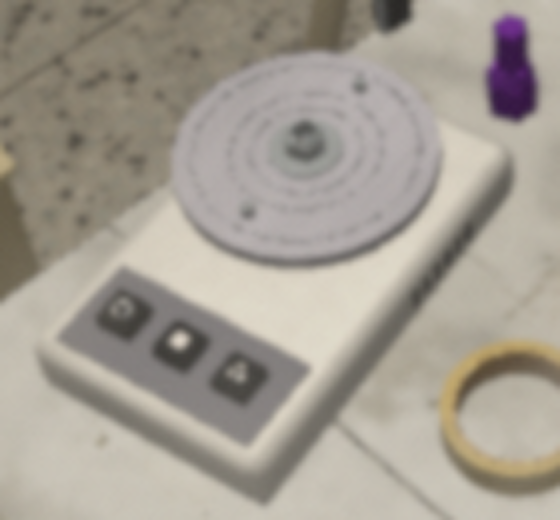

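Run:
```python
from h import *
c,im,d=load('w1')
T=[onz(c,u,v,96) for u,v in [(236,86),(272,154),(306,215)]]; print(T)
print([np.linalg.norm(T[i+1]-T[i]) for i in (0,1)])
C=[onz(c,u,v,16) for u,v in [(211,76),(258,51),(342,214),(299,235)]]; print(C,np.mean(C,0))
v=C[0]+C[1]-C[2]-C[3]; print('rack y dir',np.degrees(np.arctan2(v[1],v[0])))
```

```text
[array([ 431.61245889, -205.73026876,   96.        ]), array([ 438.04787782, -274.39095809,   96.        ]), array([ 446.02417611, -342.87992239,   96.        ])]
[np.float64(68.96161886747142), np.float64(68.95186411078647)]
[array([ 397.19589856, -174.39639684,   16.        ]), array([ 456.14777287, -170.44517361,   16.        ]), array([ 477.89303063, -375.14829456,   16.        ]), array([ 418.34337013, -380.86280049,   16.        ])] [ 437.39501805 -275.21316637   16.        ]
rack y dir 95.95548842243142
```

Request:
arm_command(rot=[[0,0,0],[0,0,0],[0,0,0],[0,0,0],[0,0,0]], slide=[[2,-40,10],[2,-40,10],[2,-40,5],[2,-40,5],[2,-40,5]], gripper=[80,80,80,80,80])

```text
clock: 6.53
eef_pos: [431.9, -93.9, 229.6]
tool_rot: [-3.135, -0.006, -0.059]
force: [1.8, 0.7, 0.1]
width: 80.0
```

Request:
arm_command(rot=[[0,0,0],[0,0,0],[0,0,0],[0,0,0],[0,0,0]], slide=[[0,-40,0],[0,-40,0],[0,-40,0],[0,-40,0],[0,-40,0]], gripper=[80,80,80,80,80])

```text
clock: 6.95
eef_pos: [437.8, -294.2, 230.4]
tool_rot: [-3.131, -0.011, -0.04]
force: [1.9, 0.0, 0.6]
width: 80.0
```

Request:
arm_command(rot=[[-0.6,0.6,0],[0,0,0],[0,0,0],[0,0,0],[0,0,0]], slide=[[0,-40,0],[0,-40,0],[0,-20,0],[0,0,0],[0,0,0]], gripper=[80,80,80,80,80])

```text
clock: 7.37
eef_pos: [442.3, -402.2, 226.8]
tool_rot: [3.141, -0.002, -0.039]
force: [0.1, 0.5, 0.9]
width: 79.9
```

Run:
```python
from h import *
st()
c,im,d=grab('wrist','w6')
u,v=proj(c,[445,-343.5,60]); print(u,v)
```

```text
{'clock': np.float64(7.367), 'qpos': array([ 0.973,  0.588, -0.449,  1.668,  0.3  ,  0.952,  0.376]), 'eef_pos': array([ 442.318, -402.214,  226.849]), 'tool_rot': array([ 3.141e+00, -2.000e-03, -3.900e-02]), 'force': array([0.142, 0.496, 0.918]), 'torque': array([ 0.031, -0.026,  0.011]), 'width': np.float64(79.921)}
316.92617268971026 140.5337621719728
```

View pics/w6.png

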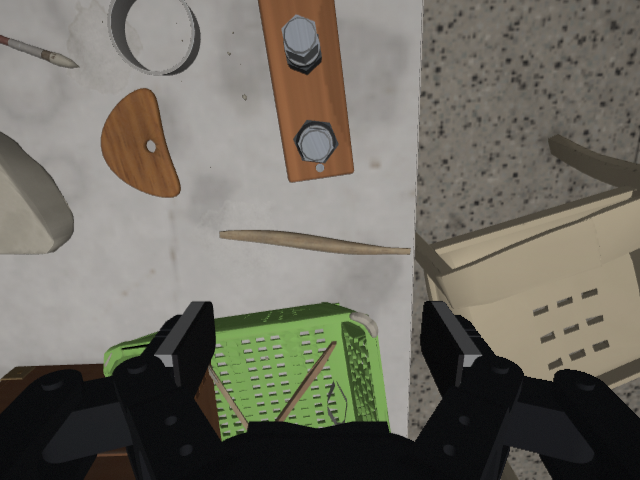

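Run:
```python
from h import *
c,im,d=load('w6')
save('soc6',cv2.resize(im[105:185,265:365],None,fx=7,fy=7,interpolation=cv2.INTER_CUBIC))
```

```text
(no output)
```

View pics/soc6.png

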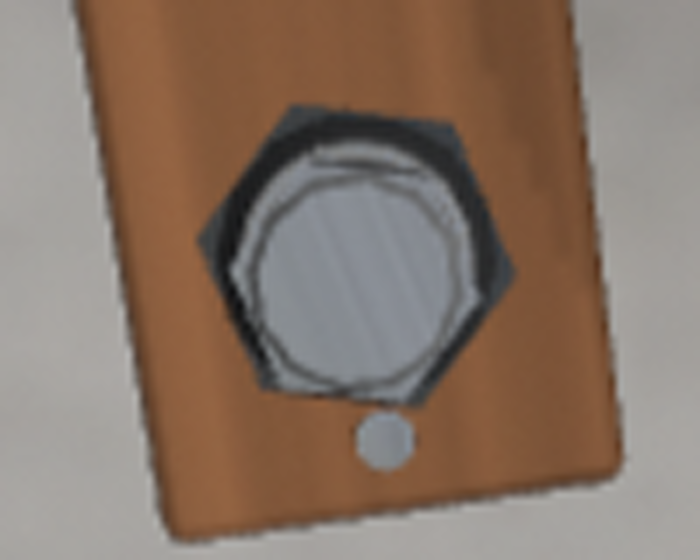

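Run:
```python
from h import *
c,im,d=load('w6')
pts=[(292,104),(455,124),(515,270),(420,408),(268,388),(200,240)]
P=np.array([onz(c,265+u/7,105+v/7,46)[:2] for u,v in pts])
print(P.mean(0))
e=np.roll(P,-1,0)-P; a=np.degrees(np.arctan2(e[:,1],e[:,0])); print(a%60, np.linalg.norm(e,axis=1)*np.sqrt(3))
print('top',onz(c,265+357/7,105+280/7,96))
# middle small socket and far
print(pt(c,300,38,d[38,300]), pt(c,316,145,d[145,316]))
```

```text
[ 444.34181347 -345.10875024]
[50.9666614  51.34384344 52.98473592 50.25116213 52.14624743 52.05953167] [32.97390032 31.19076452 33.83013814 31.72399748 32.61052447 32.54261154]
top [ 444.26223791 -344.75737649   96.        ]
[ 436.78623008 -277.19394963   97.1854162 ] [ 444.26762731 -344.67229368   97.4337175 ]
```

Request:
arm_command(rot=[[0,0,6],[0,0,6],[0,0,6],[0,0,6],[0,0,0]], slide=[[0,14,-15],[0,14,-15],[0,14,-15],[0,14,-15],[0,0,0]], gripper=[55,55,55,55,55])

```text
clock: 7.83
eef_pos: [447.7, -331.7, 166.3]
tool_rot: [-3.14, -0.008, 0.416]
force: [-0.1, 0.9, 0.3]
width: 55.1
```

Request:
arm_command(rot=[[0,0,0],[0,0,0],[0,0,0],[0,0,0]], slide=[[0,0,-20],[0,0,-20],[0,0,0],[0,0,0]], gripper=[55,55,55,55])

```text
clock: 8.17
eef_pos: [452.1, -325.3, 128.5]
tool_rot: [-3.141, -0.011, 0.419]
force: [0.0, -0.2, 0.1]
width: 54.8
```

Request:
arm_command(rot=[[0,0.6,-2.4],[0,0,0],[0,0,0]], slide=[[-8,-20,0],[0,0,0],[0,0,0]], gripper=[55,55,55])

```text
clock: 8.42
eef_pos: [446.5, -345.8, 132.4]
tool_rot: [-3.14, -0.003, 0.374]
force: [-0.0, 1.1, -0.3]
width: 55.1
```

Run:
```python
from h import *
st()
c,im,d=grab('wrist','w7')
```

```text
{'clock': np.float64(8.417), 'qpos': array([ 0.931,  0.681, -0.5  ,  1.844,  0.463,  0.733,  0.549]), 'eef_pos': array([ 446.504, -345.825,  132.403]), 'tool_rot': array([-3.14e+00, -3.00e-03,  3.74e-01]), 'force': array([-0.041,  1.091, -0.285]), 'torque': array([ 0.022, -0.   , -0.023]), 'width': np.float64(55.142)}
```

View pics/w7.png

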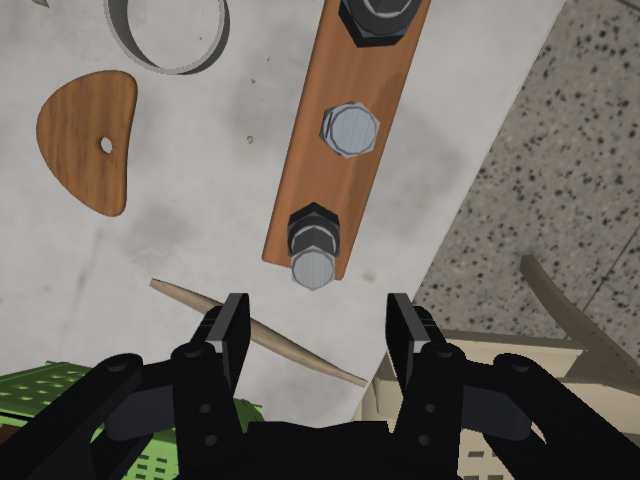

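Run:
```python
from h import *
c,im,d=load('w7'); print(onz(c,313.5,268,96), c['xyz'])
```

```text
[ 443.78794263 -344.03490873   96.        ] [ 419.26120489 -277.70685775  275.77356158]
```

Target (444, −344.5); now at (446.5, −345.8, 132).

Request:
arm_command(rot=[[0,0,0],[0,0,0],[0,0,0],[0,0,0],[0,0,0]], slide=[[-3,-1,-18],[-1,-1,-18],[0,0,-18],[0,0,0],[0,0,0]], gripper=[55,55,55,55,55])

```text
clock: 8.88
eef_pos: [445.1, -352.5, 82.6]
tool_rot: [3.132, -0.008, 0.369]
force: [-0.0, -0.3, 0.6]
width: 54.9
```

Request:
arm_command(rot=[[0.6,0.4,0],[0,0,0],[0,0,0]], slide=[[-1,8,-10],[0,0,0],[0,0,0]], gripper=[55,55,55])

```text
clock: 9.13
eef_pos: [445.5, -344.5, 74.6]
tool_rot: [-3.141, -0.007, 0.368]
force: [0.2, -0.3, -0.4]
width: 55.0
```

Request:
arm_command(rot=[[0,0,0],[0,0,0],[0,0,0]], slide=[[0,0,-8],[0,0,-4],[0,0,0]], gripper=[55,55,55])

```text
clock: 9.38
eef_pos: [446.7, -344.7, 63.0]
tool_rot: [3.14, -0.009, 0.369]
force: [-0.3, 0.4, 0.3]
width: 55.1
```

Request:
arm_command(rot=[[0,0.5,0],[0,0,0],[0,0,0],[0,0,0],[0,0,0]], slide=[[-3,0,-2],[0,0,0],[0,0,0],[0,0,0],[0,0,0]], gripper=[55,55,10,10,10])

```text
clock: 9.8
eef_pos: [443.3, -344.9, 60.7]
tool_rot: [-3.14, 0.001, 0.368]
force: [-1.8, -0.8, 2.5]
width: 21.1
```

Request:
arm_command(rot=[[0,0,0],[0,0,0],[0,0,0],[0,0,0],[0,0,0]], slide=[[0,0,0],[0,0,0],[0,0,0],[0,0,0],[0,0,0]], gripper=[10,10,10,10,10])

```text
clock: 10.22
eef_pos: [443.2, -344.9, 60.8]
tool_rot: [-3.14, 0.001, 0.368]
force: [-0.3, -0.5, -0.4]
width: 21.4
```

Request:
arm_command(rot=[[0,0,0],[0,0,0],[0,0,0],[0,0,0]], slide=[[0,0,8],[0,0,8],[0,0,10],[0,0,10]], gripper=[10,10,10,10])

```text
clock: 10.55
eef_pos: [441.4, -343.7, 97.5]
tool_rot: [-3.135, 0.004, 0.369]
force: [-0.2, 0.0, -1.4]
width: 21.1
```

Run:
```python
from h import *
st()
```

```text
{'clock': np.float64(10.55), 'qpos': array([ 0.907,  0.726, -0.463,  1.874,  0.499,  0.666,  0.511]), 'eef_pos': array([ 441.394, -343.704,   97.534]), 'tool_rot': array([-3.135,  0.004,  0.369]), 'force': array([-0.205,  0.01 , -1.382]), 'torque': array([-0.031,  0.013,  0.052]), 'width': np.float64(21.145)}
```

Request:
arm_command(rot=[[0,0,0],[0,0,0],[0,0,0],[0,0,0],[0,0,0]], slide=[[0,0,35],[0,0,40],[0,20,35],[0,40,15],[0,40,0]], gripper=[10,10,10,10,10])

```text
clock: 10.97
eef_pos: [440.4, -250.3, 232.9]
tool_rot: [3.14, 0.001, 0.353]
force: [1.9, 0.5, -2.3]
width: 21.0
```

Request:
arm_command(rot=[[0,0,-4],[0,0,-4],[0,0,-4],[0,0,-4],[0,0,-4]], slide=[[0,40,0],[0,40,0],[0,40,0],[0,40,0],[0,40,0]], gripper=[10,10,10,10,10])

```text
clock: 11.38
eef_pos: [440.2, -43.7, 241.6]
tool_rot: [3.132, -0.011, -0.016]
force: [1.3, -0.1, -1.5]
width: 21.4
```

Request:
arm_command(rot=[[0,0,-4],[0,0,-4],[0,0,0],[0,0,0],[0,0,0]], slide=[[0,40,0],[0,40,0],[0,30,0],[0,20,0],[0,0,0]], gripper=[10,10,10,10,10])

```text
clock: 11.8
eef_pos: [438.0, 103.6, 248.9]
tool_rot: [3.139, -0.021, -0.151]
force: [-0.5, -0.5, -1.9]
width: 21.1
```

Request:
arm_command(rot=[[0,1.2,0],[0,0,0],[0,0,0],[0,0,0],[0,0,0]], slide=[[-6,28,-20],[0,0,-20],[0,0,-20],[0,0,-10],[0,0,0]], gripper=[10,10,10,10,10])

```text
clock: 12.22
eef_pos: [433.5, 135.1, 182.6]
tool_rot: [3.14, -0.011, -0.146]
force: [-1.2, -0.2, -1.1]
width: 20.8
```

Request:
arm_command(rot=[[0,0,0],[0,0,0]], slide=[[0,0,0],[0,0,0]], gripper=[10,10])

```text
clock: 12.38
eef_pos: [433.5, 134.5, 183.9]
tool_rot: [3.139, -0.011, -0.146]
force: [-0.1, 0.4, -2.5]
width: 20.4
```

Request:
arm_command(rot=[[0,0.7,0],[0,0,0],[0,0,0]], slide=[[-2,-2,-20],[0,0,0],[0,0,0]], gripper=[10,10,10])

```text
clock: 12.63
eef_pos: [434.2, 132.2, 167.2]
tool_rot: [3.14, -0.005, -0.148]
force: [-0.4, 0.2, -2.2]
width: 21.1
```

Run:
```python
from h import *
st()
c,im,d=grab('wrist','w8')
c,im,d=grab('side','d8')
u,v=proj(c,[431.3,132.4,105]);print(u,v); u,v=int(u),int(v)
save('d8c',cv2.resize(im[v-60:v+40,u-70:u+70],None,fx=5.5,fy=5.5,interpolation=cv2.INTER_CUBIC))
c,im,d=grab('scene','s8')
u,v=proj(c,[431.3,132.4,105]);print(u,v); u,v=int(u),int(v)
save('s8c',cv2.resize(im[v-60:v+40,u-70:u+70],None,fx=5.5,fy=5.5,interpolation=cv2.INTER_CUBIC))
```

```text
{'clock': np.float64(12.633), 'qpos': array([-0.03 ,  0.486, -0.462,  2.108,  0.374,  0.621, -0.901]), 'eef_pos': array([434.176, 132.199, 167.16 ]), 'tool_rot': array([ 3.14 , -0.005, -0.148]), 'force': array([-0.371,  0.249, -2.217]), 'torque': array([-0.016, -0.024,  0.013]), 'width': np.float64(21.095)}
326.1753228116509 212.06437506678688
270.311835209122 251.9925144610726
```

View pics/w8.png

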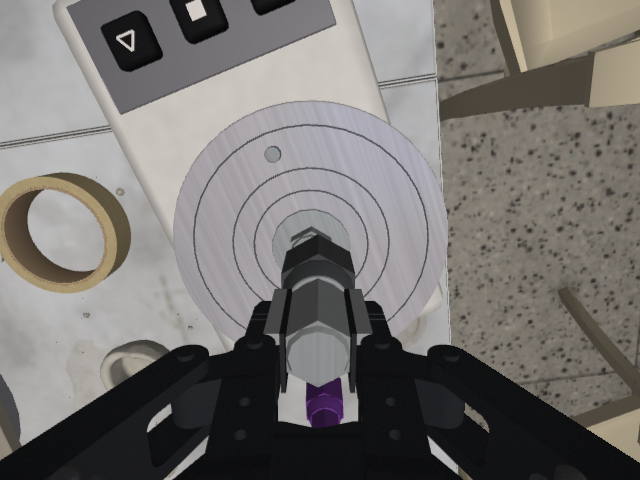

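View pics/d8c.png

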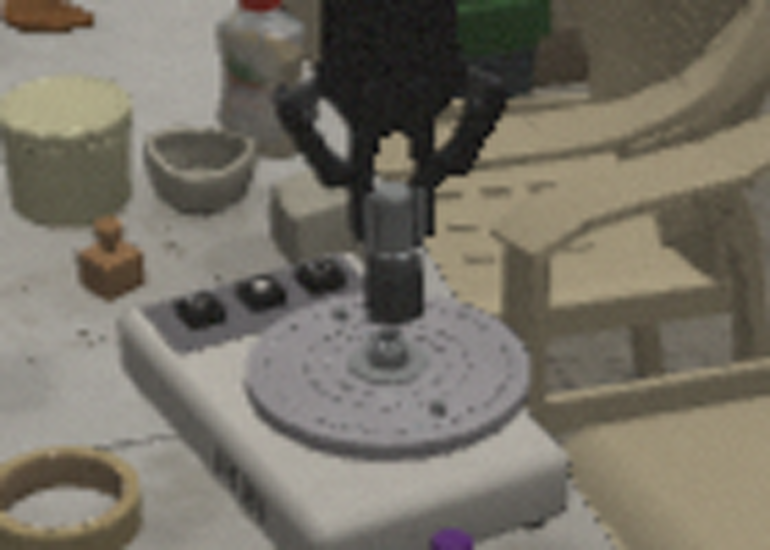

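View pics/s8c.png

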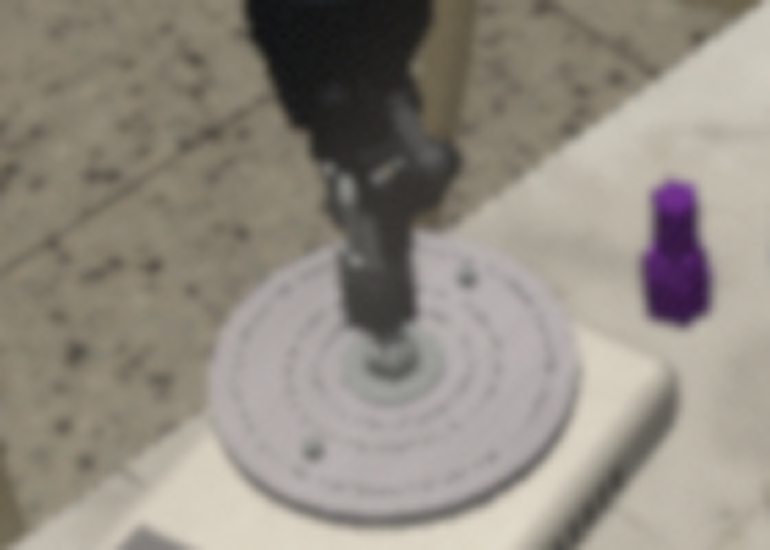

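Run:
```python
from h import *
c,im,d=load('w8')
save('w8c',cv2.resize(im[200:300,260:380],None,fx=6,fy=6,interpolation=cv2.INTER_CUBIC))
a=np.radians(81.5)
for nm,u,v,z,r in [('socket',319,235,122.4,19.05),('nut',309,228,89.5,13.86)]:
    P=onz(c,u,v,z); print(nm,P,P[:2]-r*np.array([np.cos(a),np.sin(a)]))
```

```text
socket [438.17963703 149.40371375 122.4       ] [435.36386775 130.56296156]
nut [431.73950335 144.85496551  89.5       ] [429.69086491 131.14720565]
```

View pics/w8c.png

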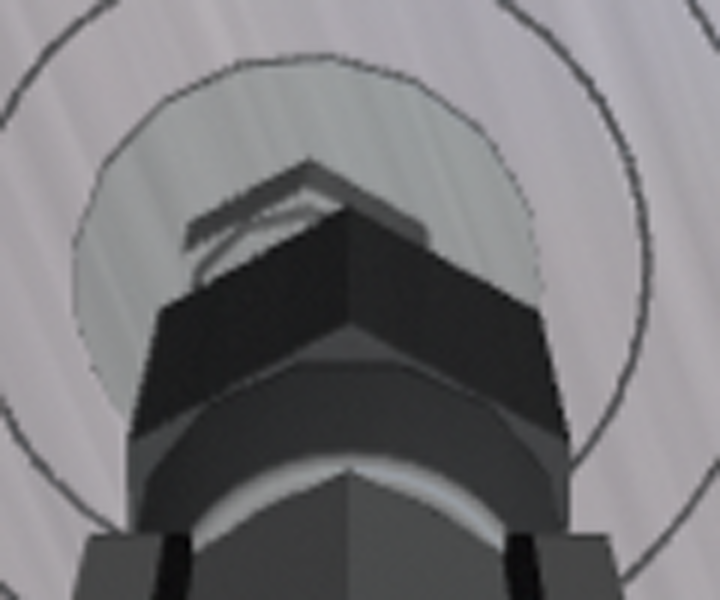

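Request:
arm_command(rot=[[0,0.3,0],[0,0,0],[0,0,0]], slide=[[-3.5,1,-8],[0,0,0],[0,0,0]], gripper=[10,10,10])

```text
clock: 13.03
eef_pos: [431.1, 133.6, 160.0]
tool_rot: [3.14, -0.003, -0.148]
force: [0.5, 0.5, -3.2]
width: 21.1
```

Request:
arm_command(rot=[[0,0.2,0],[0,0,0],[0,0,0]], slide=[[0,-0.5,-8],[0,0,0],[0,0,0]], gripper=[10,10,10])

```text
clock: 13.28
eef_pos: [431.0, 133.3, 151.3]
tool_rot: [3.14, 0.001, -0.148]
force: [0.2, -0.5, -1.4]
width: 21.2
```

Run:
```python
from h import *
st()
c,im,d=grab('wrist','w9')
save('w9c',cv2.resize(im[200:300,260:380],None,fx=6,fy=6,interpolation=cv2.INTER_CUBIC))
```

```text
{'clock': np.float64(13.283), 'qpos': array([-0.047,  0.512, -0.445,  2.125,  0.394,  0.585, -0.923]), 'eef_pos': array([431.049, 133.293, 151.348]), 'tool_rot': array([ 3.14e+00,  1.00e-03, -1.48e-01]), 'force': array([ 0.244, -0.505, -1.43 ]), 'torque': array([ 0.034,  0.012, -0.083]), 'width': np.float64(21.151)}
```

View pics/w9c.png

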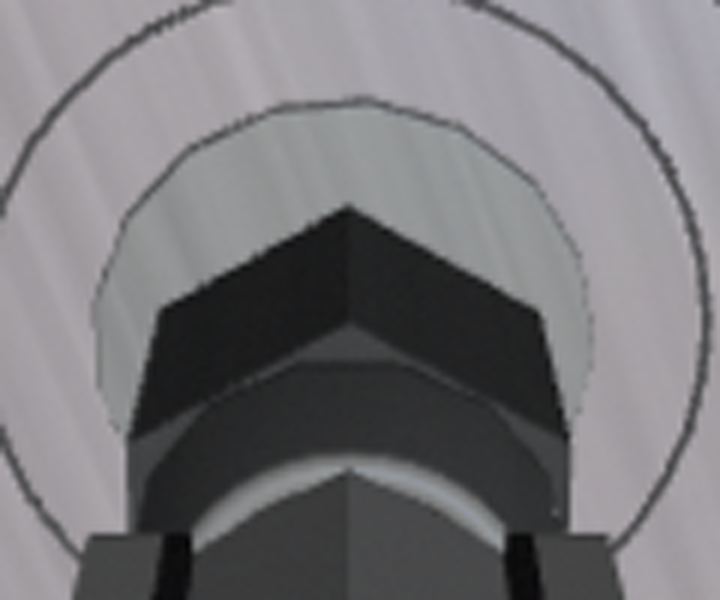

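Run:
```python
from h import *
c,im,d=load('w9')
f=lambda u,v,z: onz(c,260+u/6,200+v/6,z)[:2]
# washer ellipse edge points -> circle fit
pts=[(195,148),(280,106),(360,99),(460,125),(535,185),(583,255),(125,220),(93,300),(97,365)]
for z in (88.5,89.5):
    P=np.array([f(u,v,z) for u,v in pts]); A=np.c_[2*P,np.ones(len(P))]; s=np.linalg.lstsq(A,(P**2).sum(1),rcond=None)[0]; print('washer',s[:2],np.sqrt(s[2]+s[0]**2+s[1]**2))
z=106.5
A,B,C=f(160,310,z),f(350,207,z),f(540,310,z); a=np.radians(81.5)
print('socket',B-19.05*np.array([np.cos(a),np.sin(a)]),(A+C)/2-19.05/2*np.array([np.cos(a),np.sin(a)]),np.linalg.norm(A-B),np.linalg.norm(C-B))
```

```text
washer [431.18245509 132.12211802] 24.03436109871848
washer [431.237584   132.48242303] 23.917687622065472
socket [431.66581702 131.9899687 ] [431.68931915 132.18290935] 18.947409817467477 18.95296906361096
```

Socket is ~0.4 mm off in x and ~0.2 in y: within tolerance. Descend.

Request:
arm_command(rot=[[0,0,0],[0,0,0],[0,0,0]], slide=[[-0.5,0,-4],[0,0,-3],[0,0,0]], gripper=[10,10,10])

```text
clock: 13.58
eef_pos: [430.5, 133.2, 143.6]
tool_rot: [3.14, 0.001, -0.148]
force: [-0.7, 0.3, -2.5]
width: 20.9
```

Request:
arm_command(rot=[[0,0,0],[0,0,0],[0,0,0],[0,0,0]], slide=[[0,0,-4],[0,0,-3],[0,0,-2],[0,0,0]], gripper=[10,10,10,10])

```text
clock: 13.92
eef_pos: [430.7, 133.3, 133.8]
tool_rot: [3.14, 0.001, -0.148]
force: [0.0, 0.2, 1.8]
width: 21.2
```

Request:
arm_command(rot=[[0,0,-5],[0,0,-5],[0,0,-5],[0,0,0]], slide=[[0,0,0],[0,0,0],[0,0,0],[0,0,0]], gripper=[10,10,10,10])

```text
clock: 14.25
eef_pos: [430.3, 132.9, 133.8]
tool_rot: [3.139, 0.001, -0.42]
force: [-0.1, 0.4, -2.5]
width: 20.9
```

Run:
```python
from h import *
st()
c,im,d=grab('wrist','w10')
save('w10c',cv2.resize(im[200:300,260:380],None,fx=6,fy=6,interpolation=cv2.INTER_CUBIC))
```

```text
{'clock': np.float64(14.25), 'qpos': array([-0.122,  0.531, -0.34 ,  2.144,  0.348,  0.522, -1.144]), 'eef_pos': array([430.302, 132.886, 133.82 ]), 'tool_rot': array([ 3.139e+00,  1.000e-03, -4.200e-01]), 'force': array([-0.13 ,  0.386, -2.455]), 'torque': array([ 0.019, -0.007,  0.041]), 'width': np.float64(20.913)}
```

View pics/w10c.png

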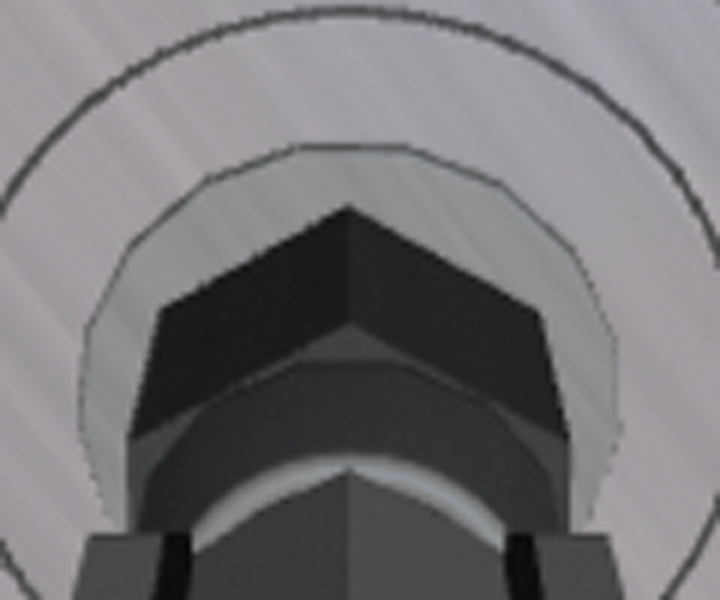

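Request:
arm_command(rot=[[0,0,-6],[0,0,-6],[0,0,-6],[0,0,-6]], slide=[[0.4,0,0],[0,0,0],[0,0,0],[0,0,0]], gripper=[10,10,10,10])

```text
clock: 14.63
eef_pos: [430.2, 133.0, 133.8]
tool_rot: [3.138, 0.002, -0.837]
force: [-0.3, -0.5, -1.2]
width: 21.1
```

Run:
```python
from h import *
st()
```

```text
{'clock': np.float64(14.633), 'qpos': array([-0.203,  0.521, -0.223,  2.145,  0.23 ,  0.502, -1.437]), 'eef_pos': array([430.217, 133.005, 133.807]), 'tool_rot': array([ 3.138e+00,  2.000e-03, -8.370e-01]), 'force': array([-0.291, -0.541, -1.178]), 'torque': array([-0.05 , -0.019,  0.26 ]), 'width': np.float64(21.1)}
```

Request:
arm_command(rot=[[0,0,-5],[0,0,-4],[0,0,-3]], slide=[[0.4,0,0],[0,0,0],[0,0,0]], gripper=[10,10,10])

```text
clock: 14.88
eef_pos: [430.2, 133.1, 133.8]
tool_rot: [3.137, 0.002, -1.048]
force: [-0.2, -0.9, -1.5]
width: 21.4
```

Run:
```python
from h import *
st()
```

```text
{'clock': np.float64(14.883), 'qpos': array([-0.246,  0.517, -0.163,  2.146,  0.168,  0.495, -1.584]), 'eef_pos': array([430.216, 133.096, 133.817]), 'tool_rot': array([ 3.137e+00,  2.000e-03, -1.048e+00]), 'force': array([-0.153, -0.904, -1.531]), 'torque': array([-0.072, -0.073,  0.22 ]), 'width': np.float64(21.373)}
```

Yaw −60°, drag still ≈0.22 N·m: not at the stop yet.

Request:
arm_command(rot=[[0,0,-3],[0,0,-2],[0,0,-2]], slide=[[0.4,0,0],[0,0,0],[0,0,0]], gripper=[10,10,10])

```text
clock: 15.13
eef_pos: [430.2, 133.2, 133.8]
tool_rot: [3.137, 0.001, -1.168]
force: [0.5, -0.9, -1.1]
width: 21.2
```

Run:
```python
from h import *
st()
```

```text
{'clock': np.float64(15.133), 'qpos': array([-0.27 ,  0.516, -0.129,  2.146,  0.132,  0.492, -1.667]), 'eef_pos': array([430.229, 133.176, 133.808]), 'tool_rot': array([ 3.137e+00,  1.000e-03, -1.168e+00]), 'force': array([ 0.524, -0.897, -1.094]), 'torque': array([-0.109,  0.001,  0.179]), 'width': np.float64(21.183)}
```

Request:
arm_command(rot=[[0,0,-2],[0,0,-2],[0,0,-2]], slide=[[0.4,0,0],[0,0,0],[0,0,0]], gripper=[10,10,10])

```text
clock: 15.38
eef_pos: [430.3, 133.2, 133.8]
tool_rot: [3.136, 0.001, -1.275]
force: [0.1, -0.8, -0.4]
width: 21.1
```

Run:
```python
from h import *
st()
c,im,d=grab('wrist','w11')
save('w11c',cv2.resize(im[200:420,230:400],None,fx=3.5,fy=2.7,interpolation=cv2.INTER_CUBIC))
```

```text
{'clock': np.float64(15.383), 'qpos': array([-0.291,  0.516, -0.099,  2.145,  0.1  ,  0.49 , -1.741]), 'eef_pos': array([430.324, 133.199, 133.849]), 'tool_rot': array([ 3.136e+00,  1.000e-03, -1.275e+00]), 'force': array([ 0.089, -0.776, -0.412]), 'torque': array([-0.182,  0.027,  0.839]), 'width': np.float64(21.084)}
```

View pics/w11c.png

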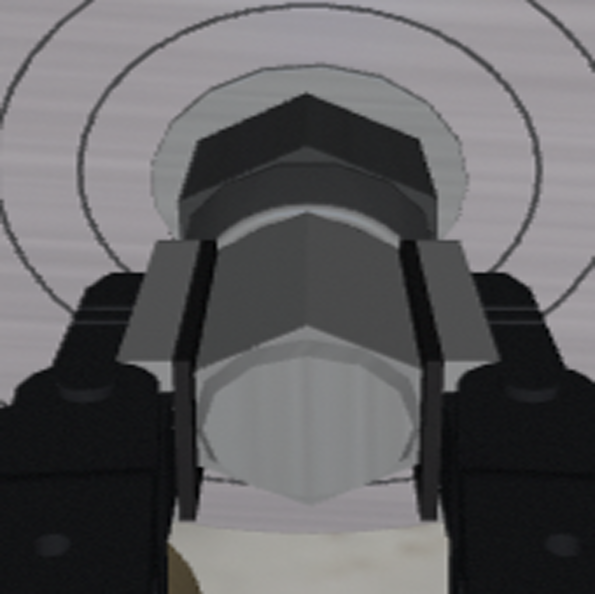

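Request:
arm_command(rot=[[0,0,-2.5],[0,0,-2.5]], slide=[[0,0,0],[0,0,0]], gripper=[10,10])

```text
clock: 15.6
eef_pos: [430.4, 133.3, 133.9]
tool_rot: [3.136, 0.001, -1.365]
force: [-0.9, -0.3, -0.5]
width: 20.9
```

Run:
```python
from h import *
st()
```

```text
{'clock': np.float64(15.6), 'qpos': array([-0.309,  0.515, -0.073,  2.146,  0.073,  0.488, -1.803]), 'eef_pos': array([430.437, 133.287, 133.86 ]), 'tool_rot': array([ 3.136e+00,  1.000e-03, -1.365e+00]), 'force': array([-0.906, -0.308, -0.53 ]), 'torque': array([-0.081,  0.082,  0.766]), 'width': np.float64(20.893)}
```

Run:
```python
from h import *
c,im,d=grab('wrist','w12')
save('w12c',cv2.resize(im[200:420,230:400],None,fx=3.5,fy=2.7,interpolation=cv2.INTER_CUBIC))
st()
```

```text
{'clock': np.float64(15.65), 'qpos': array([-0.31 ,  0.515, -0.073,  2.146,  0.073,  0.488, -1.804]), 'eef_pos': array([430.413, 133.297, 133.84 ]), 'tool_rot': array([ 3.136e+00,  1.000e-03, -1.366e+00]), 'force': array([-0.78 , -1.076, -0.956]), 'torque': array([-0.103,  0.008,  0.453]), 'width': np.float64(21.289)}
```

View pics/w12c.png

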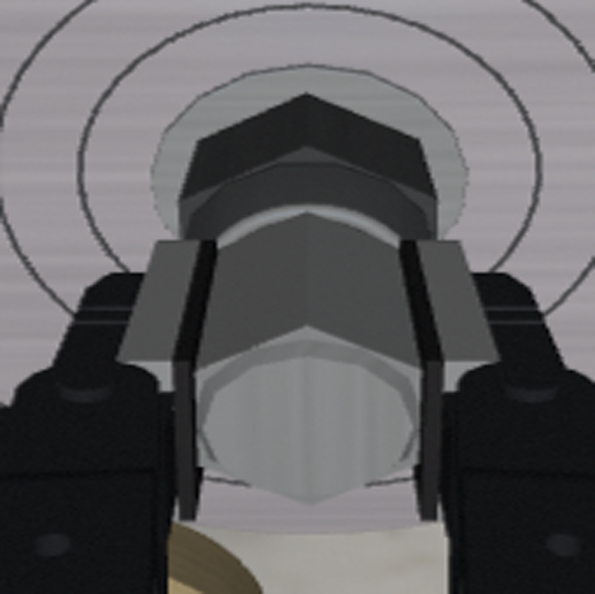

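Request:
arm_command(rot=[[0,0,-2.5],[0,0,-2.5]], slide=[[0,0,0],[0,0,0]], gripper=[10,10])

```text
clock: 15.82
eef_pos: [430.2, 133.3, 133.7]
tool_rot: [3.136, 0.001, -1.455]
force: [-0.5, -0.6, -1.9]
width: 20.6
```

Run:
```python
from h import *
st()
c,im,d=grab('wrist','w13')
st()
a=load('w10')[1].astype(int); b=im.astype(int); e=load('w12')[1].astype(int)
print(np.abs(b-e)[280:340,290:345].mean(), np.abs(b-a)[280:340,290:345].mean())
save('w13c',cv2.resize(im[200:420,230:400],None,fx=3.5,fy=2.7,interpolation=cv2.INTER_CUBIC))
c,im,d=grab('side','d13')
u,v=326,212
save('d13c',cv2.resize(im[v-60:v+40,u-70:u+70],None,fx=5.5,fy=5.5,interpolation=cv2.INTER_CUBIC))
```

```text
{'clock': np.float64(15.817), 'qpos': array([-0.327,  0.515, -0.048,  2.147,  0.045,  0.486, -1.864]), 'eef_pos': array([430.223, 133.253, 133.723]), 'tool_rot': array([ 3.136e+00,  1.000e-03, -1.455e+00]), 'force': array([-0.454, -0.649, -1.912]), 'torque': array([-0.085, -0.023,  0.261]), 'width': np.float64(20.621)}
{'clock': np.float64(15.867), 'qpos': array([-0.328,  0.515, -0.047,  2.147,  0.045,  0.486, -1.866]), 'eef_pos': array([430.172, 133.186, 133.707]), 'tool_rot': array([ 3.136e+00,  1.000e-03, -1.458e+00]), 'force': array([-1.621, -0.686,  5.1  ]), 'torque': array([ 0.083, -0.188,  0.254]), 'width': np.float64(21.155)}
1.5615151515151515 7.503939393939394
```

View pics/w13c.png

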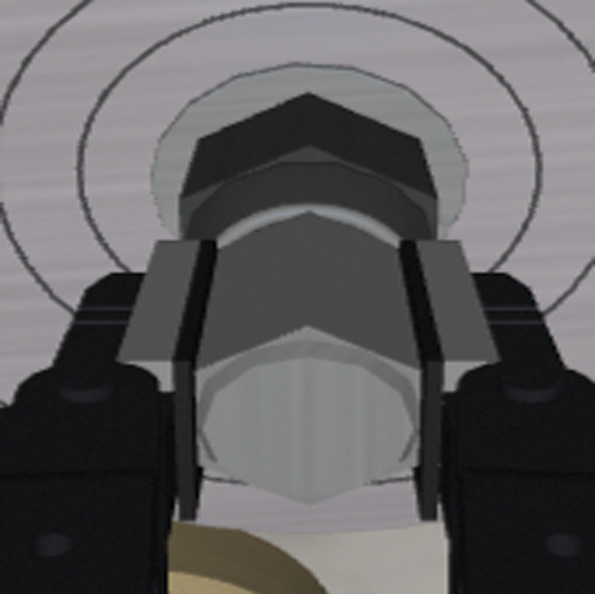

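View pics/d13c.png

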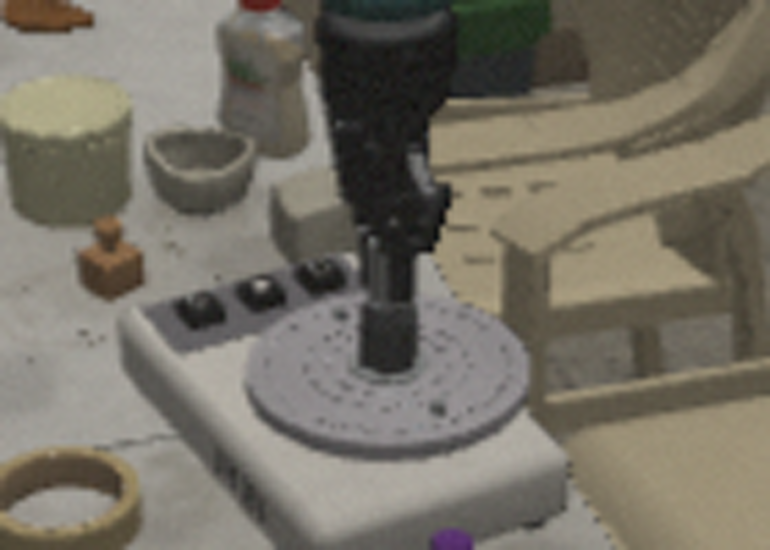

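Request:
arm_command(rot=[[0,0,4],[0,0,0],[0,0,0],[0,0,0]], slide=[[0.5,-0.5,0],[0,0,12],[0,0,12],[0,0,10]], gripper=[10,10,10,10])

```text
clock: 16.25
eef_pos: [430.0, 133.4, 166.7]
tool_rot: [3.133, 0.002, -1.376]
force: [-0.5, 0.2, -1.0]
width: 21.1
```

Run:
```python
from h import *
st()
c,im,d=grab('wrist','w14')
save('w14c',cv2.resize(im[180:300,250:390],None,fx=5.5,fy=5,interpolation=cv2.INTER_CUBIC))
```

```text
{'clock': np.float64(16.25), 'qpos': array([-0.303,  0.456, -0.08 ,  2.114,  0.058,  0.582, -1.8  ]), 'eef_pos': array([430.014, 133.375, 166.686]), 'tool_rot': array([ 3.133e+00,  2.000e-03, -1.376e+00]), 'force': array([-0.457,  0.15 , -0.998]), 'torque': array([-0.035, -0.036, -0.013]), 'width': np.float64(21.133)}
```

View pics/w14c.png

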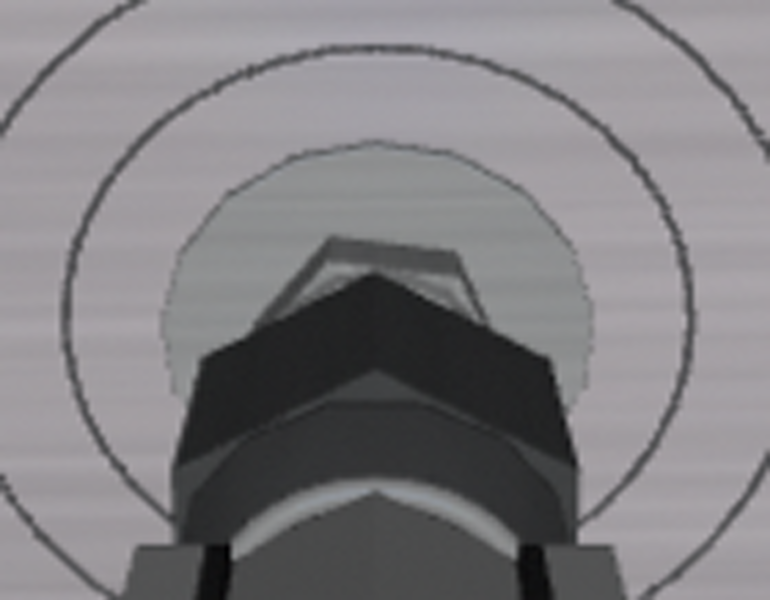

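Run:
```python
from h import *
c,im,d=load('w14')
f=lambda u,v,z: onz(c,250+u/5.5,180+v/5,z)[:2]
Q=[(258,326),(330,236),(455,252),(485,318)]
P=[f(u,v,89.5) for u,v in Q]
for i in range(3):
    e=P[i+1]-P[i]; a=np.degrees(np.arctan2(e[1],e[0])); print(a, (a+90)%60, np.linalg.norm(e))
Qs=[(202,357),(376,273),(550,357)]
P=[f(u,v,122) for u,v in Qs]
for i in range(2):
    e=P[i+1]-P[i]; a=np.degrees(np.arctan2(e[1],e[0])); print('s',a, (a+90)%60, np.linalg.norm(e))
```

```text
-24.124171016170973 5.875828983829024 13.912499684154735
-87.22820741057556 2.771792589424436 13.765750427400308
-146.71363079844355 3.286369201556454 9.009011230899215
s -49.844415840554596 40.155584159445404 18.82680734539472
s -107.93914871522848 42.060851284771516 18.818444623246076
```

Request:
arm_command(rot=[[0.1,-0.5,6],[0,0,6],[0,0,6],[0,0,4],[0,0,0]], slide=[[0.6,0,-2],[0,0,-2],[0,0,-2],[0,0,-2],[0,0,0]], gripper=[10,10,10,10,10])

```text
clock: 16.72
eef_pos: [432.9, 134.5, 160.1]
tool_rot: [-3.133, 0.003, -0.973]
force: [0.1, 0.1, -2.0]
width: 21.1
```

Run:
```python
from h import *
st()
c,im,d=grab('wrist','w15')
save('w15c',cv2.resize(im[180:300,250:390],None,fx=5.5,fy=5,interpolation=cv2.INTER_CUBIC))
```

```text
{'clock': np.float64(16.717), 'qpos': array([-0.219,  0.469, -0.195,  2.124,  0.159,  0.554, -1.502]), 'eef_pos': array([432.876, 134.48 , 160.096]), 'tool_rot': array([-3.133e+00,  3.000e-03, -9.730e-01]), 'force': array([ 0.075,  0.063, -2.01 ]), 'torque': array([ 0.008, -0.002, -0.022]), 'width': np.float64(21.065)}
```

View pics/w15c.png

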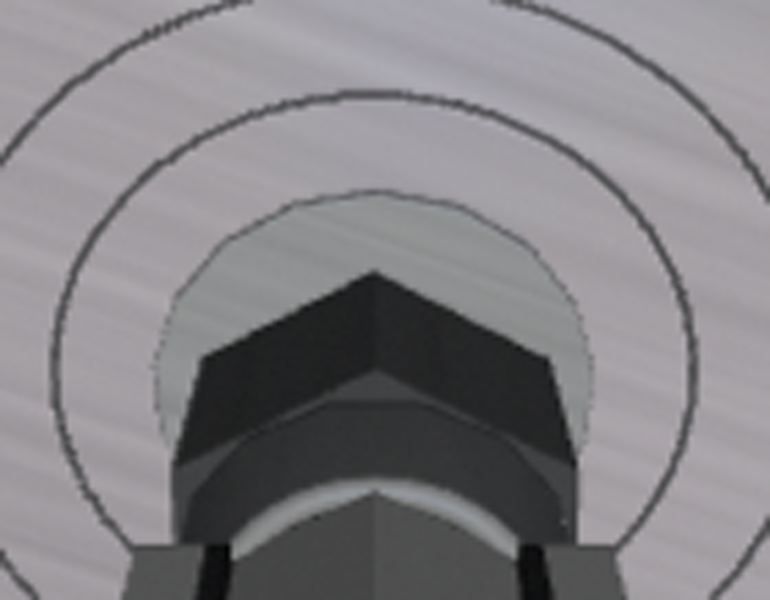

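Request:
arm_command(rot=[[-0.3,0.4,0],[0,0,0],[0,0,0]], slide=[[-2.2,-1.2,-7],[0,0,0],[0,0,0]], gripper=[10,10,10])

```text
clock: 17.02
eef_pos: [430.6, 133.0, 152.2]
tool_rot: [3.14, 0.002, -0.982]
force: [0.2, -0.6, -2.4]
width: 21.2
```

Run:
```python
from h import *
st()
c,im,d=grab('wrist','w16')
save('w16c',cv2.resize(im[200:300,260:380],None,fx=6,fy=6,interpolation=cv2.INTER_CUBIC))
```

```text
{'clock': np.float64(17.017), 'qpos': array([-0.227,  0.484, -0.186,  2.13 ,  0.163,  0.542, -1.514]), 'eef_pos': array([430.557, 132.986, 152.167]), 'tool_rot': array([ 3.14e+00,  2.00e-03, -9.82e-01]), 'force': array([ 0.202, -0.556, -2.439]), 'torque': array([ 0.04 ,  0.029, -0.013]), 'width': np.float64(21.237)}
```

View pics/w16c.png

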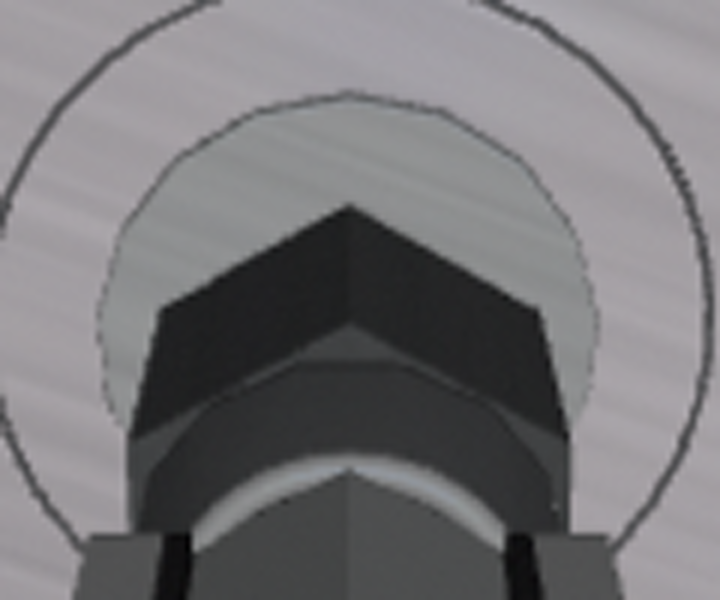

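Washer and socket are concentric in this view (centre columns 349 and 350). Descend.

Request:
arm_command(rot=[[0,0,0],[0,0,0],[0,0,0],[0,0,0]], slide=[[0,0,-5],[0,0,-4],[0,0,0],[0,0,0]], gripper=[10,10,10,10])

```text
clock: 17.4
eef_pos: [430.4, 133.2, 142.1]
tool_rot: [3.14, 0.002, -0.982]
force: [-0.3, 0.2, -2.0]
width: 21.2
```

Request:
arm_command(rot=[[0,0,0],[0,0,0],[0,0,0],[0,0,0]], slide=[[0,0,-4],[0,0,-4],[0,0,-2],[0,0,0]], gripper=[10,10,10,10])

```text
clock: 17.73
eef_pos: [431.0, 133.6, 134.0]
tool_rot: [-3.141, 0.001, -0.982]
force: [-0.5, -0.3, -1.9]
width: 20.9
```

Request:
arm_command(rot=[[0,0,-4],[0,0,-2],[0,0,-1]], slide=[[-0.3,-0.3,-1],[0,0,-0.3],[0,0,-0.3]], gripper=[10,10,10])

```text
clock: 17.98
eef_pos: [430.4, 133.1, 133.7]
tool_rot: [-3.141, 0.0, -1.109]
force: [-2.1, 0.3, 4.2]
width: 21.0
```

Run:
```python
from h import *
st()
```

```text
{'clock': np.float64(17.983), 'qpos': array([-0.267,  0.515, -0.134,  2.15 ,  0.141,  0.484, -1.617]), 'eef_pos': array([430.386, 133.106, 133.715]), 'tool_rot': array([-3.141,  0.   , -1.109]), 'force': array([-2.116,  0.277,  4.219]), 'torque': array([-0.045,  0.335,  0.063]), 'width': np.float64(21.05)}
```

Request:
arm_command(rot=[[0,0,-2],[0,0,-1.5]], slide=[[0,0,0],[0,0,0]], gripper=[10,10])

```text
clock: 18.15
eef_pos: [430.1, 133.1, 133.7]
tool_rot: [-3.141, 0.0, -1.172]
force: [-0.1, -0.6, 1.5]
width: 21.4
```

Run:
```python
from h import *
st()
```

```text
{'clock': np.float64(18.15), 'qpos': array([-0.28 ,  0.514, -0.116,  2.151,  0.122,  0.482, -1.661]), 'eef_pos': array([430.072, 133.14 , 133.74 ]), 'tool_rot': array([-3.141,  0.   , -1.172]), 'force': array([-0.113, -0.566,  1.511]), 'torque': array([-0.065,  0.088,  0.125]), 'width': np.float64(21.391)}
```

Request:
arm_command(rot=[[0,0,-1.5],[0,0,-1.5]], slide=[[0.3,0,0],[0,0,0]], gripper=[10,10])

```text
clock: 18.32
eef_pos: [430.1, 133.1, 133.7]
tool_rot: [3.141, -0.0, -1.225]
force: [-0.0, -0.2, 3.1]
width: 21.2
```

Run:
```python
from h import *
st()
```

```text
{'clock': np.float64(18.317), 'qpos': array([-0.291,  0.514, -0.1  ,  2.151,  0.107,  0.482, -1.699]), 'eef_pos': array([430.066, 133.133, 133.719]), 'tool_rot': array([ 3.141, -0.   , -1.225]), 'force': array([-0.049, -0.212,  3.065]), 'torque': array([-0.088,  0.277,  0.45 ]), 'width': np.float64(21.225)}
```

Request:
arm_command(rot=[[0,0,-1.2],[0,0,-0.8]], slide=[[0.2,0,0],[0,0,0]], gripper=[10,10])

```text
clock: 18.48
eef_pos: [430.1, 133.2, 133.7]
tool_rot: [3.141, -0.001, -1.261]
force: [-1.3, -0.0, 3.2]
width: 20.9
```

Run:
```python
from h import *
st()
c,im,d=grab('wrist','w17'); c,im,d=grab('scene','s17'); 
u,v=270,252
save('s17c',cv2.resize(im[v-60:v+80,u-80:u+80],None,fx=4,fy=4,interpolation=cv2.INTER_CUBIC))
st()
```

```text
{'clock': np.float64(18.483), 'qpos': array([-0.3  ,  0.514, -0.089,  2.151,  0.096,  0.481, -1.724]), 'eef_pos': array([430.134, 133.189, 133.746]), 'tool_rot': array([ 3.141e+00, -1.000e-03, -1.261e+00]), 'force': array([-1.302, -0.022,  3.185]), 'torque': array([-0.1  ,  0.304,  0.427]), 'width': np.float64(20.878)}
{'clock': np.float64(18.583), 'qpos': array([-0.299,  0.514, -0.089,  2.151,  0.096,  0.481, -1.724]), 'eef_pos': array([430.165, 133.207, 133.755]), 'tool_rot': array([ 3.141, -0.   , -1.261]), 'force': array([-1.504, -1.317,  4.184]), 'torque': array([-0.058,  0.33 ,  0.347]), 'width': np.float64(21.395)}
```

View pics/w17.png

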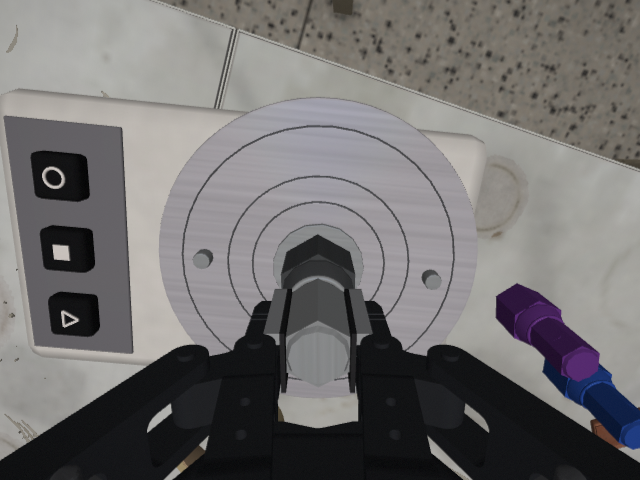

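View pics/s17c.png

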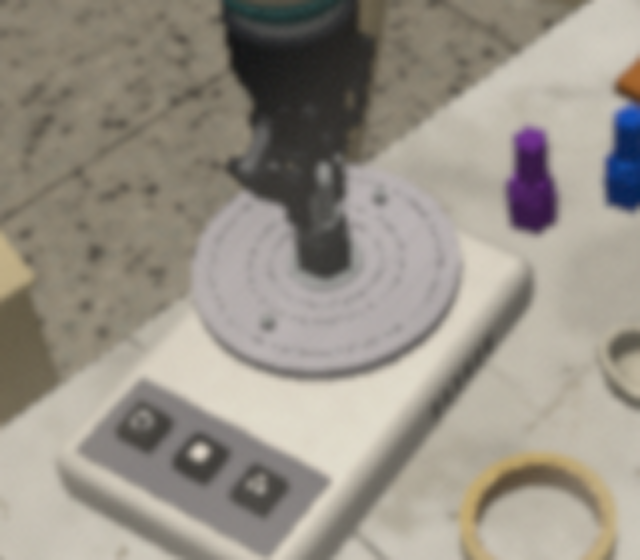

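Request:
arm_command(rot=[[0,0,2],[0,0,0],[0,0,0]], slide=[[0.3,0,-0.4],[0,0,-0.3],[0,0,-0.3]], gripper=[10,10,10])

```text
clock: 18.83
eef_pos: [430.2, 133.1, 133.7]
tool_rot: [3.141, -0.0, -1.226]
force: [-2.7, -0.3, 6.6]
width: 21.1
```

Run:
```python
from h import *
st()
c,im,d=grab('wrist','w18')
f=lambda u,v,z: onz(c,u,v,z)
P=cloud(c,d); print(P[225:240:5,300:335:8,2].round(1))
c,im,d=grab('side','d18')
save('d18c',cv2.resize(im[130:400,190:430],None,fx=2.2,fy=2.2,interpolation=cv2.INTER_CUBIC))
st()
```

```text
{'clock': np.float64(18.833), 'qpos': array([-0.292,  0.514, -0.1  ,  2.15 ,  0.106,  0.482, -1.699]), 'eef_pos': array([430.153, 133.093, 133.652]), 'tool_rot': array([ 3.141, -0.   , -1.226]), 'force': array([-2.745, -0.335,  6.552]), 'torque': array([-0.027,  0.538,  0.193]), 'width': np.float64(21.067)}
[[85.1 88.5 88.8 89.2 85.9]
 [90.7 90.  90.  89.1 90.1]
 [89.9 90.2 90.9 88.6 90.1]]
{'clock': np.float64(18.933), 'qpos': array([-0.292,  0.514, -0.1  ,  2.15 ,  0.106,  0.482, -1.699]), 'eef_pos': array([430.182, 133.105, 133.661]), 'tool_rot': array([ 3.141, -0.   , -1.226]), 'force': array([-2.406, -0.511,  7.406]), 'torque': array([-0.036,  0.523,  0.15 ]), 'width': np.float64(21.082)}
```

View pics/d18c.png

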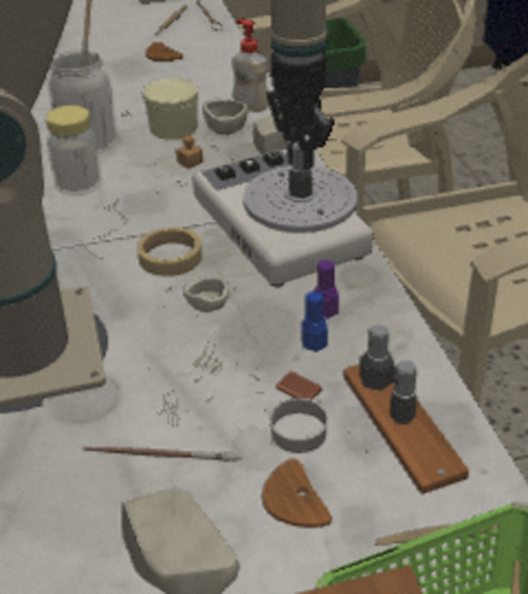

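```bash
python3 -c "
from h import *
print(ctrl.finish_job()); st()"
```

```text
the job is handed in; nothing more can be done
None
the job is handed in; nothing more can be done
```

I pressed and released the stop key, then the shaft-lock key, and left the run key alone. The nut is tightened to its stop, and I handed in while still gripping the socket on it, after about 19 s of the 72 s allowed.

- **Keys:** both keys went fully down. The tip reached 62.6 mm on stop and 63.1 mm on shaft-lock, where fully down is 64 mm. The stop press peaked at 51 N, more than needed, but through the fingertips rather than the arm or gripper body. In later pictures all three keys are up.
- **Socket choice:** the pictures gave a nut about 24 mm across flats, so I took the socket about 33 mm across. It dropped on at the first try, so no other socket had to be tried or put back. The other two stayed on the rack.
- **Tightening:** from the starting angle I expected the stop after about 48° clockwise. With the socket lifted for a look, the nut's flats stood where full travel (1.20 rad) puts them, to within about 2°. On reseating, torque rose to about 0.45 N m, above the 0.2 N m drag.
- **Last state:** the socket is upright. Its underside is at about 89 mm, on the washer, with a light downward push and a 21 mm grip.
- **What disagreed:** on the first turn the tool kept going past the expected stop, torque fell from 0.84 to 0.25 N m, and the socket seemed to ride over the nut's corners. That is why I lifted it and looked. At the end it sat about 14° past the nut, more than the 9° or so of slack I had worked out. So the fit under load was looser than I calculated, though the nut's angle agreed with tight.

I saw no bystander moved in the last side view.

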